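# Stroke-test the dosing barrels and reject the one that sticks

## Robot

A 7-joint arm with a two-finger parallel gripper is mounted at the origin on the work surface. World frame = base frame: x ahead of the robot, y to its left, z up, the work surface at z = 0. Lengths are in m, angles in rad, forces in N, time in s.
With the tool pointing down it reaches from about 0.425 to 0.875 m from the base axis. Payload 9.9 kg.
Tool frame: the origin (TCP) lies at the very end of the fingers, on their centre line; the grasp point (between the pads) lies 19 mm behind it; x points along the fingers, y is the direction in which the jaws open and shut, and the axes are right-handed (so a half turn about x gives the same grasp; the last joint's range is limited). The gripper opens to 85 mm and grips with 20 to 120 N. Pads are 22 mm wide; open, the fingers measure 114 mm over their backs; the gripper's body (76 mm by 85 mm) begins 54 mm behind the grasp point. The pads swing forward as they close: fully open they stand 13 mm farther back than shut.
Start: joints at [1.097, 0.576, 0.025, 1.437, -0.015, 1.129, -0.057], TCP at [0.257, -0.624, 0.231] pointing down, gripper open.
Joint ranges: [-2.76, 2.76], [-0.34, 2.15], [-1.52, 1.57], [0.19, 2.46], [-1.09, 4.23], [0.17, 1.99], [-2.82, 2.82]. Speed limits (rad/s): [2.22, 2.22, 3.01, 3.01, 3.14, 3.14, 3.14].

## Interface

Orientations are given as a unit quaternion [x, y, z, w].
In Python, from plant import status, read_camera, calibration, job gives the robot as it stands.
- The arm moves only by the tool jog_arm, never from a script. Its arguments are lists of equal length, an entry for each row: "xyz": the shift along the tool's x, y, z in mm, a list of three; "yaw": the turn about the tool's x in rad. In form: {"xyz": [[x, y, z], ...], "yaw": [yaw, ...]}. A call has 1 to 20 rows; each row is the pose to reach, as a shift and turn from the pose commanded when the call began, along the tool's axes at that moment; what a row does not reach only later rows make up. A row lasts 1/12 s, in which the tool goes at most 41.7 mm and 7.16 degrees, less where a joint would pass 70% of its speed; a pose out of reach is approached as far as the arm can. A call with a gripper value outside its range is refused whole. "claw" is the closure, from -1 (fully open) to 1 (shut), set as the call begins (left out, the last holds). The fingers move at their own pace and stop on an object; "squeeze" is the grip in N (left out, the last holds). Time passes only in rows, so rows that repeat a pose let the fingers close. It gives the time, the measured TCP pose, the force and the opening at its end, in the units of the state.
- status.state(): the state, without advancing time (a new reading comes with each control period).
- read_camera(name): name is "scene" or "top"; returns the picture (400x640x3 uint8, blue, green, red); there is no depth.
- calibration(name): a dict with "K" (3x3 intrinsics, pixels), "dist" ([k1, k2, p1, p2, k3] as OpenCV has them; the pictures are not rectified), "extrinsics" (4x4, takes a point from camera to world coordinates). Camera axes: x right, y down, z forward; pixel columns grow to the right and rows downward; lengths in m; the calibration is good to about 2 mm. A picture is of the moment at which its call begins. calibration takes no time and is no camera call.
- job.hand_in(): hands the job in, once; it reports no verdict.
The state is a dict: "time_s": time; "joint_pos": joint angles; "joint_velocities": joint speeds; "joint_torque": joint torques, N m; "tool_pos": TCP position; "ee_rot": TCP orientation; "ft_force": force on the tool from outside, world axes, zero at the start; "wrist_torque": the same for the moment, N m; "finger_gap": finger opening in m.
Only numpy, scipy, OpenCV 4.12 (cv2) and the standard library are available. Lean on these libraries where they do the work, as an engineer would, in place of code of your own. Each camera call takes 0.05 s, during which the arm holds its last target.

## Task

First push the plunger of each of the three dosing barrels in the rack down as far as it will go: two run fully home, one sticks about halfway. Then lift the barrel that sticks out of the rack and stand it upright in the blue tray, and finally push the white tab of the rack's locking slide fully across so that the two good barrels, left in their wells with plungers home, are locked in. Leave the glassware and the other things on the bench alone, and don't tip a barrel over.

Things in the scene. Friction and masses are not known exactly. Their poses are not given: they have to be found in the camera images.
- rack: aluminium test rack, fixed to the bench: block 90 x 270 x 22 (x, y, z), origin at the centre of its underside; y runs along the row. Three round wells 39 wide, 14 deep (floor 8 above the bench), centres at x = 0, y = -85, 0, +85. Along the front edge (-x side) of its top runs the dark steel locking slide.
- tray: pale blue plastic reject tray, open, fixed to the bench: 140 x 150 x 30 high outside, walls 4, floor 5 thick; origin at the centre of its underside; empty at the start
- barrel_1: one of three identical white dosing barrels (0.15 kg), standing upright in any of the three wells: foot 36 wide and 14 high, above it a straight round body 25 wide up to 80; origin at the centre of its underside, z up its axis. Grip it round the straight body, best 60 to 70 above its underside; lifting it 14 frees it from the well. A 10 mm steel rod with a flat grey head stands out of its top.
- head_1 (a point): centre of the flat top face of the grey plunger head (disc 25 wide, 6 thick) of barrel_1; on the barrel's axis, 115 above the barrel's underside when fully out, 89 when fully home
- plunger_1 (a joint): how far the plunger of barrel_1 is pushed in, m: 0 fully out, 0.026 fully home (head 3 mm above the barrel). It starts 0 to 6 mm in. It stays where it is left; a sound one moves against a steady 2.5 to 3.5 N rub. One of the three, not always the same, stops dead at about 0.014.
- barrel_2: one of three identical white dosing barrels (0.15 kg), standing upright in any of the three wells: foot 36 wide and 14 high, above it a straight round body 25 wide up to 80; origin at the centre of its underside, z up its axis. Grip it round the straight body, best 60 to 70 above its underside; lifting it 14 frees it from the well. A 10 mm steel rod with a flat grey head stands out of its top.
- head_2 (a point): centre of the flat top face of the grey plunger head (disc 25 wide, 6 thick) of barrel_2; on the barrel's axis, 115 above the barrel's underside when fully out, 89 when fully home
- plunger_2 (a joint): how far the plunger of barrel_2 is pushed in, m: 0 fully out, 0.026 fully home (head 3 mm above the barrel). It starts 0 to 6 mm in. It stays where it is left; a sound one moves against a steady 2.5 to 3.5 N rub. One of the three, not always the same, stops dead at about 0.014.
- barrel_3: one of three identical white dosing barrels (0.15 kg), standing upright in any of the three wells: foot 36 wide and 14 high, above it a straight round body 25 wide up to 80; origin at the centre of its underside, z up its axis. Grip it round the straight body, best 60 to 70 above its underside; lifting it 14 frees it from the well. A 10 mm steel rod with a flat grey head stands out of its top.
- head_3 (a point): centre of the flat top face of the grey plunger head (disc 25 wide, 6 thick) of barrel_3; on the barrel's axis, 115 above the barrel's underside when fully out, 89 when fully home
- plunger_3 (a joint): how far the plunger of barrel_3 is pushed in, m: 0 fully out, 0.026 fully home (head 3 mm above the barrel). It starts 0 to 6 mm in. It stays where it is left; a sound one moves against a steady 2.5 to 3.5 N rub. One of the three, not always the same, stops dead at about 0.014.
- lock_tab (a point): centre of the top of the white thumb tab of the rack's locking slide: 24 (rack x) x 12 (rack y), standing from 24 to 70 above the bench, in front of the rack near its -y end, centre 62 in front (-x) of the row. Push it along rack +y.
- lock (a joint): position of the locking slide, m: 0 open, 0.030 fully across (its prongs are then over the feet of the barrels); moves along the rack's +y, starts 0 to 6 mm along, rubs with 2.5 N and stays where it is left
- vial: glass vial, 28 wide, 55 high, stands beyond the rack; a bystander, leave it alone; origin at its underside
- dish: steel dish 72 wide, 22 high, beyond the rack; a bystander, leave it alone; origin at its underside
- capped_jar: white jar with green cap, 38 wide, 62 high, beyond the tray; a bystander, leave it alone; origin at its underside
- spatula: spatula 170 long lying in front of the tray; a bystander, leave it alone; origin at its underside
- amber_bottle: amber bottle 64 wide, 130 high; a bystander, leave it alone; origin at its underside
- beaker: glass beaker 70 wide, 90 high; a bystander, leave it alone; origin at its underside
Things that resemble listed ones, but are neither listed nor needed, are in the scene too. Leave any purple or yellow look-alike of the barrel_2 alone.

How it is judged:
By the outcome, as a careful person would: the job done as asked, in the order asked, and still so for the second after the job is handed in, with the robot touching nothing.
It also fails if it takes over 61 s, if anything falls off the work surface, if the arm or the gripper's body presses on something with over 40 N, if the wrist force passes 120 N, or if a joint passes its speed limit or range.

## Working session

There is one attempt and no reset: what is moved stays moved. The work goes in short steps, Python scripts to look and compute and a tool call to move; the robot and the scene stay as the last step left them, time stands still between calls to the robot, and variables do not carry over. Pictures are saved under pics/ and viewed, and the job is handed in when it is done.

Besides the shell and the picture viewer there is one more tool, called after "Request:" by a JSON object that holds its "op" and its "data", one argument or row to a line. jog_arm: Moves the arm, as the interface text tells. Its arguments: {"type":"object","properties":{"xyz":{"type":"array","items":{"type":"array","items":{"type":"number"}}},"yaw":{"type":"array","items":{"type":"number"}},"claw":{"type":"number"},"squeeze":{"type":"number"}},"required":["xyz","yaw"]}

```bash
ls; mkdir -p pics
python3 - <<'E'
from plant import status, read_camera, calibration
import cv2
print(status.state())
for n in("scene","top"):
    cv2.imwrite(f"pics/{n}0.png",read_camera(n)); c=calibration(n); print(n,c)
E
```

```text
pics
{'time_s': 0.0, 'joint_pos': array([ 1.09721743,  0.5765311 ,  0.02486742,  1.43794205, -0.0149825 ,
        1.12902484, -0.05650349]), 'joint_velocities': array([-0.00043527,  0.00011784,  0.00011435,  0.00094306,  0.00038007,
        0.00052397,  0.00051445]), 'joint_torque': array([ 1.56577411e-03, -7.65771246e+01,  2.25151151e+00, -2.85975891e+01,
        1.54363312e-02,  1.28091834e-02,  1.70549373e-05]), 'tool_pos': array([ 0.25629242, -0.62393231,  0.23043188]), 'ee_rot': array([-0.69356036, -0.13753037,  0.69387786, -0.13635594]), 'ft_force': array([ 0.08832563,  0.44789736, -0.33206288]), 'wrist_torque': array([-0.01011138,  0.00740587,  0.01712586]), 'finger_gap': 0.08548035716346646}
scene {'K': array([[423.97878921,   0.        , 309.94345859],
       [  0.        , 423.97878921, 200.79758617],
       [  0.        ,   0.        ,   1.        ]]), 'dist': array([-0.03390488,  0.        ,  0.        ,  0.        ,  0.        ]), 'extrinsics': array([[-0.0391215 ,  0.61848796, -0.78481982,  1.2876897 ],
       [ 0.99922889,  0.02159104, -0.0327942 ,  0.06086193],
       [-0.00333775, -0.7854976 , -0.61885571,  0.68281538],
       [ 0.        ,  0.        ,  0.        ,  1.        ]])}
top {'K': array([[396.25839132,   0.        , 318.68337298],
       [  0.        , 396.25839132, 200.14230351],
       [  0.        ,   0.        ,   1.        ]]), 'dist': array([-0.03812859,  0.        ,  0.        ,  0.        ,  0.        ]), 'extrinsics': array([[ 0.02912066, -0.98077646,  0.19294952,  0.37374759],
       [-0.9994881 , -0.03112896, -0.00738432,  0.02502931],
       [ 0.01324868, -0.19263571, -0.9811809 ,  1.19787583],
       [ 0.        ,  0.        ,  0.        ,  1.        ]])}
```

View pics/scene0.png

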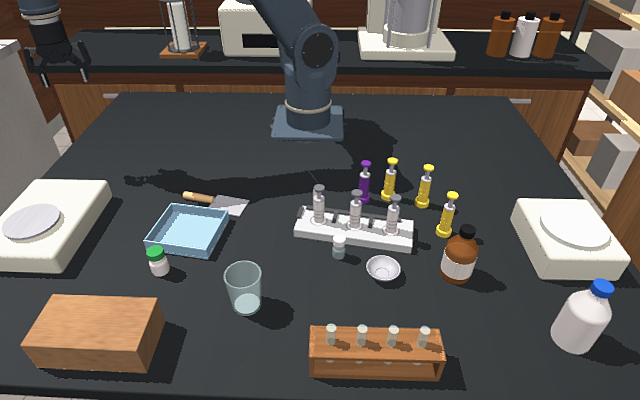

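View pics/top0.png

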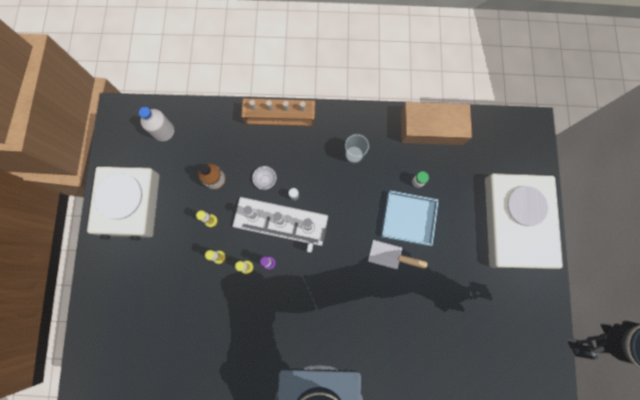

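The scene view shows the rack near (353,230) with three barrels, and the tray at (188,230). In the top view the rack is at (281,221), the white tab at (310,248) and the tray at (410,218). The purple and yellow look-alikes stand near the rack on its robot side. I'll enlarge both.

```bash
cat > h.py <<'E'
import cv2, numpy as np
from plant import status, read_camera, calibration
def ray(n,uv):
    c=calibration(n); E=c["extrinsics"]
    p=cv2.undistortPoints(np.array(uv,float).reshape(-1,1,2),c["K"],c["dist"]).reshape(-1,2)
    d=np.c_[p,np.ones(len(p))]@E[:3,:3].T
    return E[:3,3],d
def onz(n,uv,z):
    o,d=ray(n,uv); return o+d*((z-o[2])/d[:,2])[:,None]
def tri(a,b):
    o1,d1=ray("scene",[a]);o2,d2=ray("top",[b]);d1=d1[0];d2=d2[0]
    A=np.c_[d1,-d2];s=np.linalg.lstsq(A,o2-o1,rcond=None)[0]
    p,q=o1+d1*s[0],o2+d2*s[1];return (p+q)/2,np.linalg.norm(p-q)
def proj(n,P):
    c=calibration(n);E=np.linalg.inv(c["extrinsics"])
    return cv2.projectPoints(np.array(P,float).reshape(-1,1,3),cv2.Rodrigues(E[:3,:3])[0],E[:3,3],c["K"],c["dist"])[0].reshape(-1,2)
def crop(n,x,y,w,h,s,f,im=None):
    im=read_camera(n) if im is None else im
    cv2.imwrite(f,cv2.resize(im[y:y+h,x:x+w],None,fx=s,fy=s,interpolation=cv2.INTER_CUBIC))
E
python3 - <<'E'
from h import *
a=cv2.imread("pics/scene0.png");b=cv2.imread("pics/top0.png")
crop("scene",285,150,160,120,5,"pics/s1.png",a)
crop("top",220,180,120,90,6,"pics/t1.png",b)
hsv=cv2.cvtColor(b,cv2.COLOR_BGR2HSV)
m=((hsv[...,0]>90)&(hsv[...,0]<110)&(hsv[...,1]>50)&(hsv[...,2]>120)).astype(np.uint8)
m[:, :370]=0;m[:,450:]=0;m[:180]=0;m[260:]=0
c=max(cv2.findContours(m,0,2)[0],key=cv2.contourArea);bx=cv2.boxPoints(cv2.minAreaRect(c));print(bx)
print(onz("top",bx,0.03).round(4))
E
```

```text
[[380.064   236.64803]
 [388.608   189.65602]
 [440.44003 199.08003]
 [431.89603 246.07204]]
[[ 0.4991 -0.1686  0.03  ]
 [ 0.6425 -0.1946  0.03  ]
 [ 0.6184 -0.3523  0.03  ]
 [ 0.4756 -0.3226  0.03  ]]
```

View pics/s1.png

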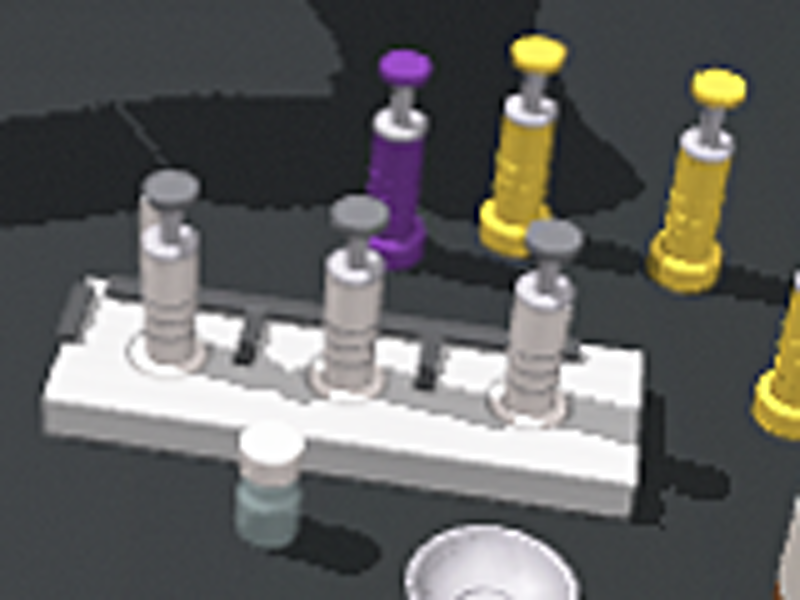

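View pics/t1.png

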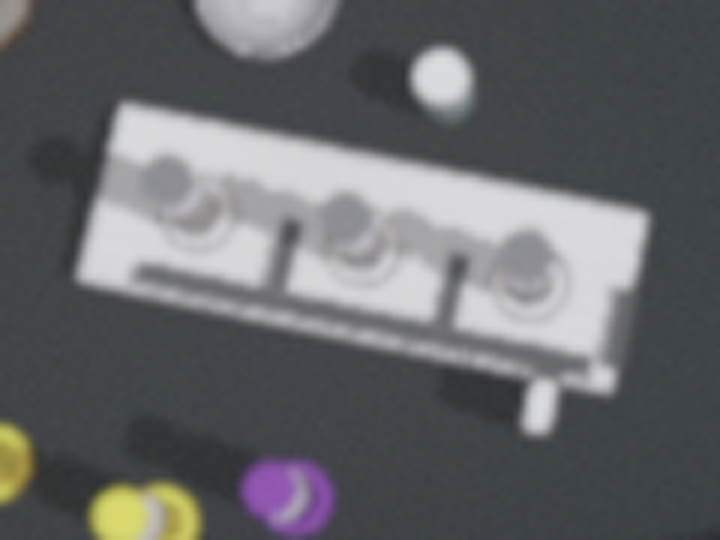

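Run:
```python
from h import *
T=lambda L:(np.array(L,float)+.5)/6-.5+[220,180]
S=lambda L:(np.array(L,float)+.5)/5-.5+[285,150]
r=onz("top",T([(120,102),(650,212),(613,393),(78,283)]),.022);print(r.round(4));c=r.mean(0)
for i in range(4):print(np.linalg.norm(r[i]-r[i-1]).round(4))
v=r[0]+r[3]-r[1]-r[2];yaw=np.arctan2(-v[0],v[1]);print("rack",c,yaw)
ry=np.array([-np.sin(yaw),np.cos(yaw),0]);rx=np.array([np.cos(yaw),np.sin(yaw),0])
for k in(85,0,-85):print(k,(c+ry*k/1000).round(4))
hs=S([(553,239),(359,213),(171,188)]);ht=T([(168,180),(346,217),(525,252)])
for a,b in zip(hs,ht):
    p,e=tri(a,b);d=p-c;print("head",p.round(4),"gap",e.round(4),"rack",(d@rx).round(4),(d@ry).round(4))
f=onz("top",T([(200,212),(363,247),(529,283)]),.022)
for p in f:
    d=p-c;print("footc",p.round(4),(d@rx).round(4),(d@ry).round(4))
t=onz("top",T([(543,392)]),.07)[0];d=t-c;print("tab",t,d@rx,d@ry)
```

```text
[[ 0.6084  0.2558  0.022 ]
 [ 0.5607 -0.0129  0.022 ]
 [ 0.4698  0.0032  0.022 ]
 [ 0.516   0.2705  0.022 ]]
0.0935
0.2728
0.0923
0.2713
rack [0.53869577 0.12913894 0.022     ] -0.17353670071709876
85 [0.5534 0.2129 0.022 ]
0 [0.5387 0.1291 0.022 ]
-85 [0.524  0.0454 0.022 ]
head [0.5535 0.2141 0.1181] gap 0.0034 rack -0.0001 0.0862
head [0.5386 0.1309 0.119 ] gap 0.0026 rack -0.0004 0.0017
head [0.5247 0.0479 0.1204] gap 0.002 rack 0.0003 -0.0824
footc [0.5536 0.212  0.022 ] 0.0004 0.0842
footc [0.5385 0.1298 0.022 ] -0.0003 0.0006
footc [0.5231 0.0464 0.022 ] -0.0011 -0.0842
tab [0.4653051  0.03717042 0.07      ] -0.056408433872445464 -0.10325932755048328
```

```bash
cat >> h.py <<'E'
from scipy.spatial.transform import Rotation as R
def go(P,q=None,tcp=None):
    s=status.state();q=s["ee_rot"] if q is None else q
    M=R.from_quat(q).as_matrix(); return (M.T@(np.array(P)-(s["tool_pos"] if tcp is None else tcp))*1000).round(1)
RY=np.array([-np.sin(-.1735),np.cos(.1735),0]);RX=np.array([np.cos(.1735),np.sin(-.1735),0])
C=np.array([.5387,.1297,0])
def show():
    s=status.state();M=R.from_quat(s["ee_rot"]).as_matrix()
    print(s["time_s"],s["tool_pos"].round(4),s["ft_force"].round(2),s["finger_gap"]);print(M.round(3))
    print("jaw angle from rackx",np.arctan2(M[1,1],M[0,1])+.1735)
E
python3 - <<'E'
from h import *
show()
print(go(C+RY*-.0845+[0,0,.17]))
E
```

```text
0.1 [ 0.2564 -0.624   0.2306] [-0.4  -0.45  0.25] 0.08524258594500947
[[-0.001  0.38  -0.925]
 [ 0.001 -0.925 -0.38 ]
 [-1.    -0.001  0.   ]]
jaw angle from rackx -1.0074751689438264
[  61.3 -518.3 -502.5]
```

Request:
{"op": "jog_arm", "data": {
  "xyz": [
    [20,-518,-502],
    [20,-518,-502],
    [20,-518,-502],
    [20,-518,-502],
    [20,-518,-502],
    [20,-518,-502],
    [20,-518,-502],
    [20,-518,-502],
    [20,-518,-502],
    [20,-518,-502],
    [20,-518,-502],
    [20,-518,-502],
    [20,-518,-502],
    [20,-518,-502],
    [20,-518,-502],
    [20,-518,-502],
    [20,-518,-502],
    [20,-518,-502],
    [20,-518,-502],
    [20,-518,-502]
  ],
  "yaw": [-1.007,-1.007,-1.007,-1.007,-1.007,-1.007,-1.007,-1.007,-1.007,-1.007,-1.007,-1.007,-1.007,-1.007,-1.007,-1.007,-1.007,-1.007,-1.007,-1.007],
  "claw": 1
}}

```text
time_s: 1.77
tool_pos: [0.5237, 0.046, 0.2108]
ee_rot: [-0.541, -0.455, 0.541, -0.455]
ft_force: [-0.6, -0.1, 1.1]
finger_gap: -0.0002
```

Run:
```python
from h import *
show()
print(go(C+RY*-.084+[0,0,.125]))
```

```text
1.7667 [0.5237 0.046  0.2108] [-0.56 -0.15  1.11] -0.00015274988171971887
[[-0.001  0.985 -0.171]
 [-0.    -0.171 -0.985]
 [-1.    -0.001  0.   ]]
jaw angle from rackx 0.0014696749243481855
[85.8  0.4 -1.1]
```

Request:
{"op": "jog_arm", "data": {
  "xyz": [
    [35,0,-1],
    [70,0,-1],
    [84,0,-1],
    [88,0,-1],
    [91,0,-1],
    [94,0,-1],
    [97,0,-1],
    [99,0,-1],
    [101,0,-1],
    [103,0,-1],
    [105,0,-1],
    [105,0,-1]
  ],
  "yaw": [0,0,0,0,0,0,0,0,0,0,0,0]
}}

```text
time_s: 2.77
tool_pos: [0.5242, 0.0465, 0.1061]
ee_rot: [-0.542, -0.455, 0.542, -0.455]
ft_force: [0.0, -0.6, 1.1]
finger_gap: -0.0001
```

Request:
{"op": "jog_arm", "data": {
  "xyz": [
    [2,0,0],
    [4,0,0],
    [6,0,0],
    [8,0,0],
    [10,0,0]
  ],
  "yaw": [0,0,0,0,0]
}}

```text
time_s: 3.18
tool_pos: [0.5249, 0.0462, 0.0968]
ee_rot: [0.542, 0.454, -0.541, 0.455]
ft_force: [-3.2, -5.4, 39.3]
finger_gap: -0.0001
```

Run:
```python
from h import *
show()
crop("scene",285,150,160,120,5,"pics/s2.png")
```

```text
3.1833 [0.5249 0.0462 0.0968] [-3.19 -5.38 39.26] -0.00012179459395373805
[[ 0.001  0.985 -0.173]
 [-0.    -0.173 -0.985]
 [-1.     0.001  0.   ]]
jaw angle from rackx -0.0007588401145493251
```

View pics/s2.png

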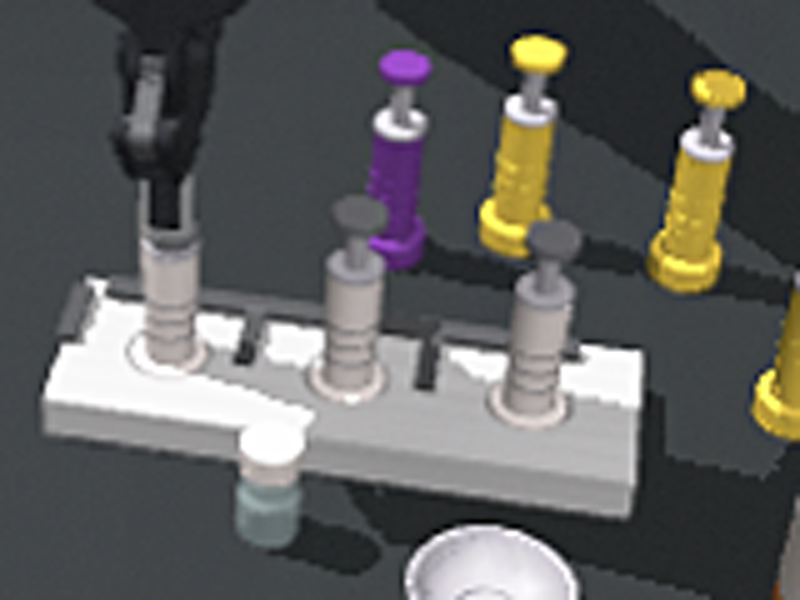

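The first barrel (y=-85) is fully home: TCP z is 0.0968 at 39 N, which matches the expected 0.097. Next the middle one.

Request:
{"op": "jog_arm", "data": {
  "xyz": [
    [-20,0,0],
    [-45,0,0],
    [-45,0,-40],
    [-45,0,-84],
    [-45,0,-84],
    [-45,0,-84],
    [-30,0,-84],
    [-25,0,-84],
    [-22,0,-84],
    [-20,0,-84],
    [-18,0,-84],
    [-16,0,-84],
    [-14,0,-84],
    [-12,0,-84],
    [-10,0,-84],
    [-10,0,-84]
  ],
  "yaw": [0,0,0,0,0,0,0,0,0,0,0,0,0,0,0,0]
}}

```text
time_s: 4.57
tool_pos: [0.5406, 0.1296, 0.109]
ee_rot: [0.543, 0.454, -0.54, 0.455]
ft_force: [-4.0, -3.1, 28.0]
finger_gap: 0.0005
```

Run:
```python
from h import *
show()
crop("scene",285,150,160,120,5,"pics/s3.png")
```

```text
4.5667 [0.5406 0.1296 0.109 ] [-3.96 -3.07 27.99] 0.0004931824538739009
[[ 0.005  0.985 -0.174]
 [ 0.001 -0.174 -0.985]
 [-1.     0.005 -0.001]]
jaw angle from rackx -0.0009484680739409723
```

View pics/s3.png

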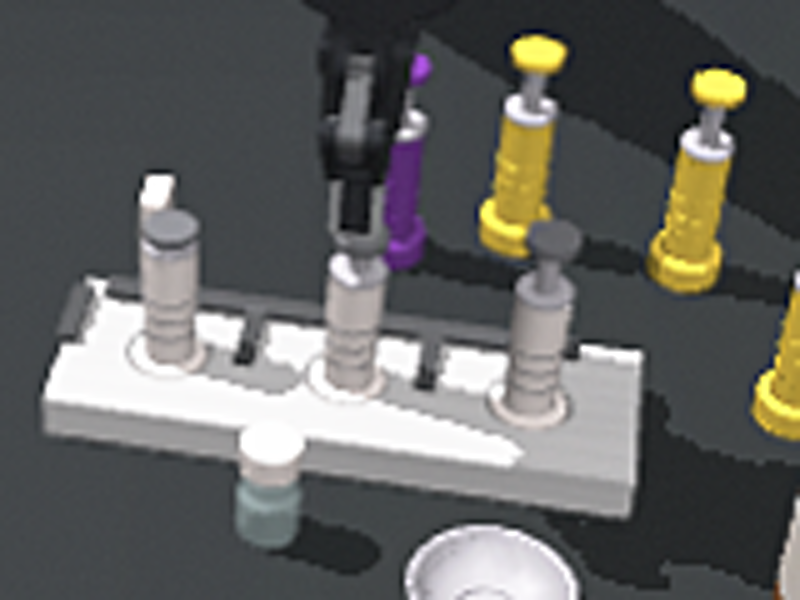

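The middle barrel stops dead at head z 0.109 with 28 N, so it is the sticking one. Next the third barrel (y=+85).

Request:
{"op": "jog_arm", "data": {
  "xyz": [
    [-15,-1,0],
    [-35,-1,0],
    [-35,-1,-40],
    [-35,-1,-85],
    [-35,-1,-85],
    [-35,-1,-85],
    [-18,-1,-85],
    [-14,-1,-85],
    [-11,-1,-85],
    [-8,-1,-85],
    [-5,-1,-85],
    [-2,-1,-85],
    [1,-1,-85],
    [4,-1,-85],
    [7,-1,-85],
    [9,-1,-85],
    [10,-1,-85],
    [10,-1,-85]
  ],
  "yaw": [0,0,0,0,0,0,0,0,0,0,0,0,0,0,0,0,0,0]
}}

```text
time_s: 6.12
tool_pos: [0.553, 0.2132, 0.0973]
ee_rot: [0.542, 0.454, -0.541, 0.455]
ft_force: [-2.5, -2.0, 12.1]
finger_gap: 0.0001
```

Run:
```python
from h import *
show()
crop("scene",285,150,160,120,5,"pics/s4.png")
```

```text
6.1167 [0.553  0.2132 0.0973] [-2.53 -1.98 12.07] 9.990057556282084e-05
[[ 0.002  0.985 -0.173]
 [ 0.    -0.173 -0.985]
 [-1.     0.002 -0.   ]]
jaw angle from rackx -0.0007572144292855854
```

View pics/s4.png

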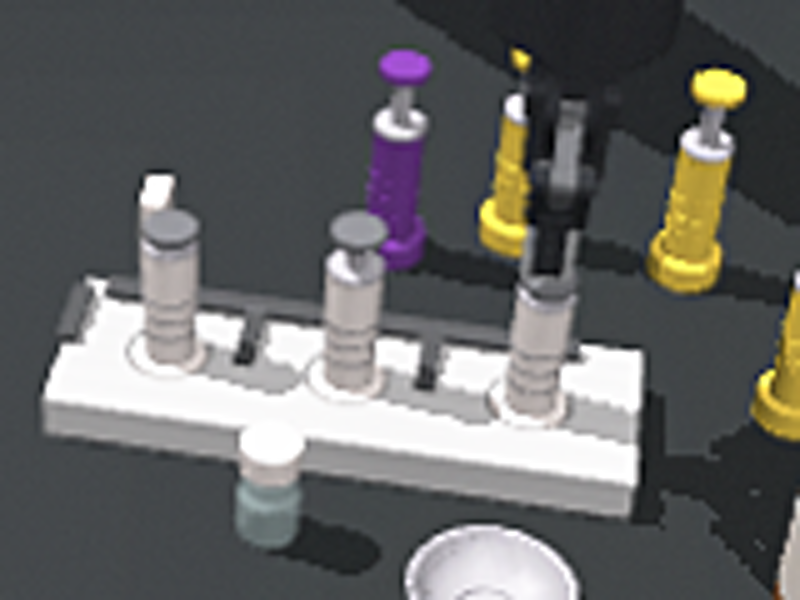

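Request:
{"op": "jog_arm", "data": {
  "xyz": [
    [1,0,0],
    [2,0,0],
    [2,0,0]
  ],
  "yaw": [0,0,0]
}}

```text
time_s: 6.42
tool_pos: [0.5539, 0.2136, 0.0971]
ee_rot: [0.543, 0.454, -0.54, 0.455]
ft_force: [-4.7, -3.8, 29.7]
finger_gap: -0.0001
```

Request:
{"op": "jog_arm", "data": {
  "xyz": [
    [-20,0,0],
    [-60,0,0],
    [-70,0,40],
    [-70,0,84],
    [-70,0,84],
    [-70,0,84],
    [-70,0,84]
  ],
  "yaw": [0,0,0,0,0,0,0],
  "claw": -1
}}

```text
time_s: 7.0
tool_pos: [0.538, 0.1303, 0.1642]
ee_rot: [0.542, 0.454, -0.542, 0.454]
ft_force: [0.1, 0.3, -0.1]
finger_gap: 0.0834
```

Run:
```python
from h import *
show()
print(go(C+RY*.0005+[0,0,.055]))
a=read_camera("scene");b=read_camera("top")
crop("scene",285,150,160,120,5,"pics/s5.png",a);crop("top",220,180,120,90,6,"pics/t5.png",b)
# purple lookalike position
print("purple foot", [( (p-C)@RX,(p-C)@RY) for p in onz("top",(np.array([(300.,497.),(270,490)])/6+[219.6,179.6]),.01)])
```

```text
7.0 [0.538  0.1303 0.1642] [ 0.08  0.3  -0.08] 0.08341517091144811
[[ 0.     0.985 -0.174]
 [ 0.    -0.174 -0.985]
 [-1.     0.    -0.   ]]
jaw angle from rackx -0.0014730925226965064
[109.2   0.8   0. ]
purple foot [(np.float64(-0.12668417166314486), np.float64(0.00450029817977347)), (np.float64(-0.12635607708479818), np.float64(0.01977441995432998))]
```

View pics/s5.png

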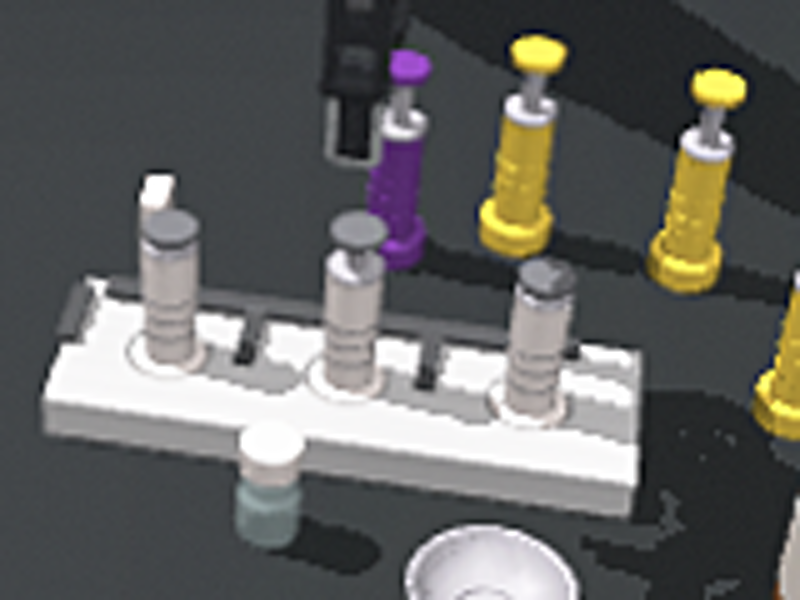

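Both outer plungers are home and the middle one is at half. I'm descending around the middle barrel to grip it.

Request:
{"op": "jog_arm", "data": {
  "xyz": [
    [40,1,0],
    [80,1,0],
    [105,1,0],
    [113,1,0],
    [113,1,0],
    [113,1,0]
  ],
  "yaw": [0,0,0,0,0,0]
}}

```text
time_s: 7.6
tool_pos: [0.5392, 0.1314, 0.0518]
ee_rot: [0.541, 0.455, -0.541, 0.455]
ft_force: [-0.2, 0.6, -0.0]
finger_gap: 0.0855
```

Request:
{"op": "jog_arm", "data": {
  "xyz": [
    [0,0,0],
    [0,0,0],
    [0,0,0],
    [0,0,0],
    [0,0,0],
    [0,0,0],
    [0,0,0],
    [0,0,0]
  ],
  "yaw": [0,0,0,0,0,0,0,0],
  "claw": 1,
  "squeeze": 40
}}

```text
time_s: 8.27
tool_pos: [0.5394, 0.1303, 0.0523]
ee_rot: [0.542, 0.454, -0.541, 0.455]
ft_force: [-1.3, -0.2, 9.3]
finger_gap: 0.0273
```

Run:
```python
from h import *
show()
crop("scene",285,150,160,120,5,"pics/s6.png")
```

```text
8.2667 [0.5394 0.1303 0.0523] [-1.26 -0.18  9.32] 0.027336473951800593
[[ 0.002  0.985 -0.173]
 [ 0.    -0.173 -0.985]
 [-1.     0.001 -0.   ]]
jaw angle from rackx -0.0006250031763186947
```

View pics/s6.png

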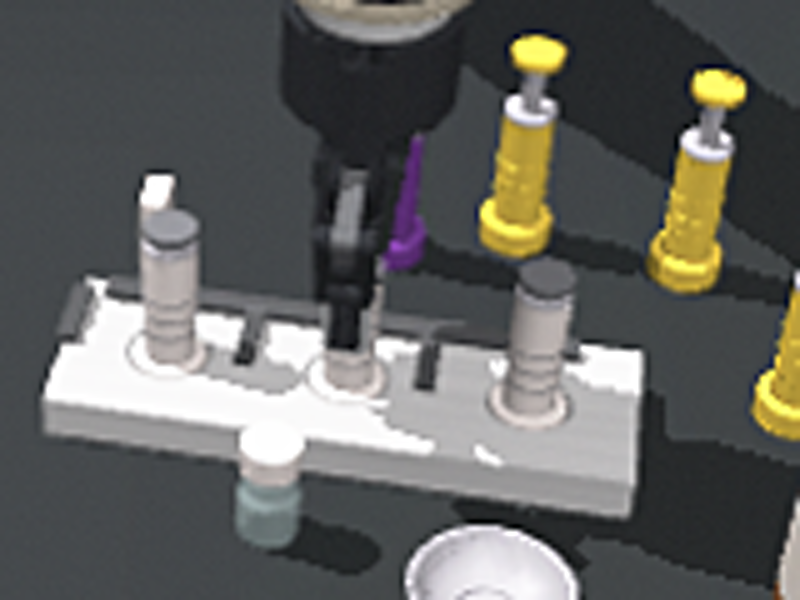

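Request:
{"op": "jog_arm", "data": {
  "xyz": [
    [0,0,0],
    [0,0,0],
    [0,0,0],
    [0,0,0],
    [-4,0,0],
    [-8,0,0],
    [-14,0,0],
    [-20,0,0],
    [-30,0,0],
    [-45,0,0],
    [-60,0,0],
    [-80,0,0],
    [-90,0,0],
    [-90,0,0],
    [-90,0,0]
  ],
  "yaw": [0,0,0,0,0,0,0,0,0,0,0,0,0,0,0]
}}

```text
time_s: 9.57
tool_pos: [0.5391, 0.1302, 0.1417]
ee_rot: [0.542, 0.454, -0.541, 0.455]
ft_force: [-0.0, -0.5, -2.6]
finger_gap: 0.0279
```

Run:
```python
from h import *
show()
tr=np.array([[.4991,-.1686],[.6425,-.1946],[.6184,-.3523],[.4756,-.3226]]).mean(0);print(tr)
print(go([*tr,.1423]))
crop("scene",245,80,200,160,4,"pics/s7.png")
```

```text
9.5667 [0.5391 0.1302 0.1417] [-0.02 -0.5  -2.58] 0.027883798745370305
[[ 0.001  0.985 -0.173]
 [ 0.    -0.173 -0.985]
 [-1.     0.001 -0.   ]]
jaw angle from rackx -0.0006956689760668211
[ 0.5589   -0.259525]
[ -0.7  87.  380.4]
```

View pics/s7.png

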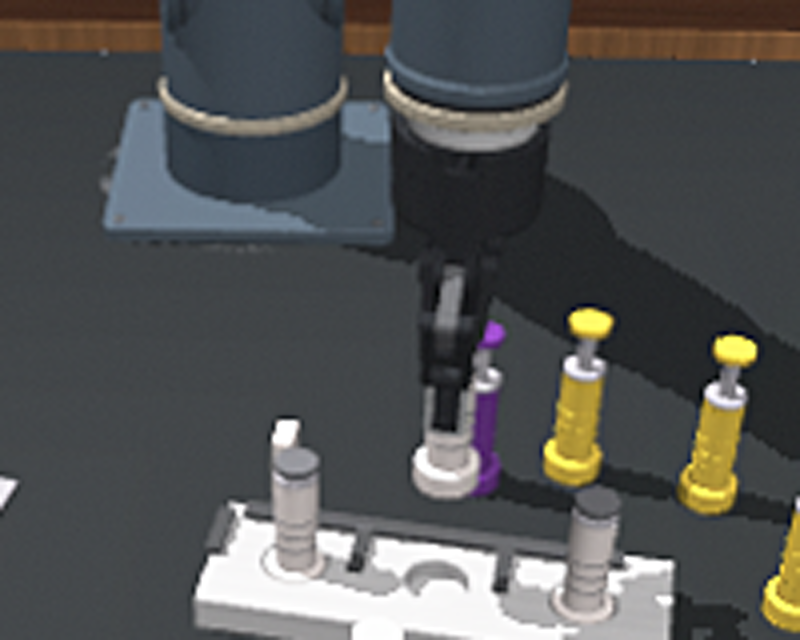

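The barrel is held upright above an empty middle well, with the neighbours undisturbed. I'm carrying it high over to the tray.

Request:
{"op": "jog_arm", "data": {
  "xyz": [
    [-30,0,0],
    [-60,0,0],
    [-62,5,20],
    [-62,12,50],
    [-62,20,80],
    [-62,28,112],
    [-62,36,145],
    [-62,44,180],
    [-62,52,215],
    [-62,60,250],
    [-62,67,285],
    [-62,74,315],
    [-62,80,345],
    [-62,84,365],
    [-62,87,380],
    [-62,87,380],
    [-62,87,380],
    [-62,87,380]
  ],
  "yaw": [0,0,0,0,0,0,0,0,0,0,0,0,0,0,0,0,0,0]
}}

```text
time_s: 11.12
tool_pos: [0.5588, -0.2575, 0.2027]
ee_rot: [0.541, 0.456, -0.541, 0.455]
ft_force: [-0.2, 0.1, -1.9]
finger_gap: 0.0276
```

Run:
```python
from h import *
show()
print(go([.5589,-.2595,.0515]))
crop("scene",105,120,200,150,4,"pics/s8.png")
```

```text
11.1167 [ 0.5588 -0.2575  0.2027] [-0.18  0.07 -1.92] 0.027612348844010103
[[-0.001  0.985 -0.172]
 [ 0.001 -0.172 -0.985]
 [-1.    -0.001 -0.001]]
jaw angle from rackx 0.0010572635657069007
[151.2   0.6   2.2]
```

View pics/s8.png

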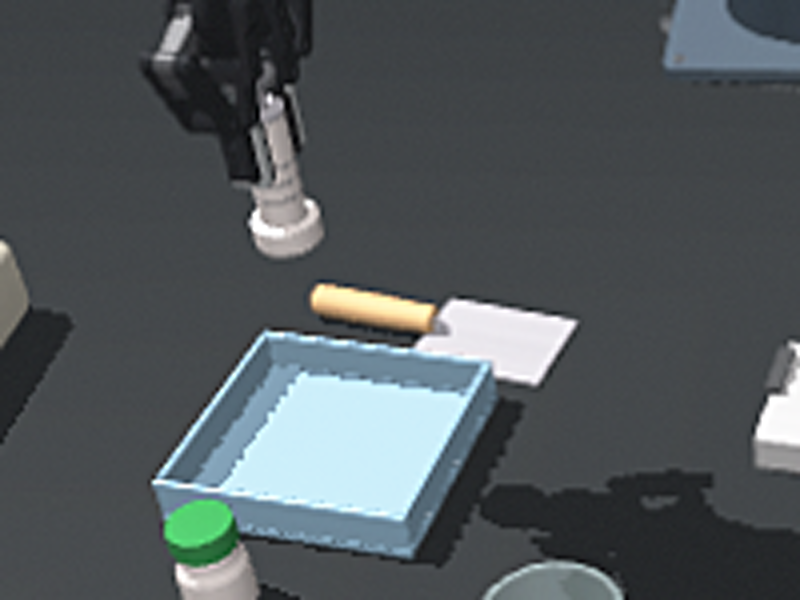

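Run:
```python
from h import *
p=onz("scene",np.array([(265,333),(494,361),(410,519),(155,484)])/4.+[104.6,119.6],.03);print(p.round(4),p.mean(0))
```

```text
[[ 0.4801 -0.319   0.03  ]
 [ 0.5022 -0.1709  0.03  ]
 [ 0.6385 -0.1911  0.03  ]
 [ 0.6167 -0.3408  0.03  ]] [ 0.55937219 -0.25545542  0.03      ]
```

Request:
{"op": "jog_arm", "data": {
  "xyz": [
    [35,0,2],
    [70,0,2],
    [100,0,2],
    [120,0,2],
    [132,0,2],
    [140,0,2],
    [144,0,2],
    [147,0,2],
    [149,0,2],
    [149,0,2],
    [149,0,2]
  ],
  "yaw": [0,0,0,0,0,0,0,0,0,0,0]
}}

```text
time_s: 12.08
tool_pos: [0.5589, -0.2613, 0.0551]
ee_rot: [0.542, 0.454, -0.541, 0.455]
ft_force: [-0.1, 0.5, -2.6]
finger_gap: 0.0277
```

The tray centre agrees in both views to about 4 mm. I'm lowering gently until contact.

Request:
{"op": "jog_arm", "data": {
  "xyz": [
    [1,0,0],
    [2,0,0],
    [3,0,0],
    [4,0,0],
    [4.5,0,0],
    [4.5,0,0],
    [4.5,0,0]
  ],
  "yaw": [0,0,0,0,0,0,0]
}}

```text
time_s: 12.67
tool_pos: [0.5584, -0.2611, 0.0497]
ee_rot: [-0.542, -0.455, 0.542, -0.455]
ft_force: [-0.0, 0.5, -1.3]
finger_gap: 0.0271
```

Request:
{"op": "jog_arm", "data": {
  "xyz": [
    [0.5,0,0],
    [1,0,0],
    [1.5,0,0],
    [1.5,0,0],
    [1.5,0,0]
  ],
  "yaw": [0,0,0,0,0]
}}

```text
time_s: 13.08
tool_pos: [0.5585, -0.2611, 0.0485]
ee_rot: [0.542, 0.455, -0.542, 0.455]
ft_force: [-1.2, -0.5, 0.6]
finger_gap: 0.0274
```

Run:
```python
from h import *
show()
crop("scene",105,150,160,120,5,"pics/s9.png")
```

```text
13.0833 [ 0.5585 -0.2611  0.0485] [-1.23 -0.53  0.57] 0.027394037138674096
[[ 0.     0.985 -0.173]
 [-0.    -0.173 -0.985]
 [-1.     0.     0.   ]]
jaw angle from rackx -0.0004991488436620617
```

View pics/s9.png

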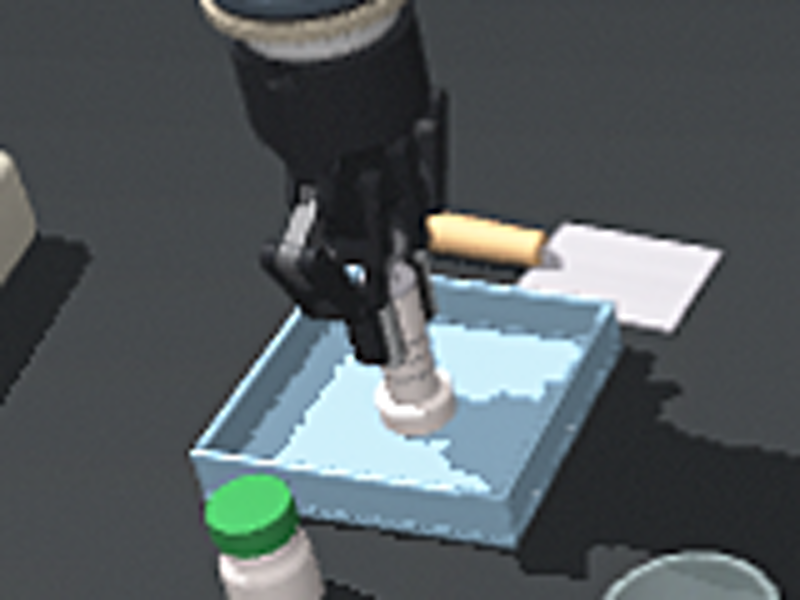

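Request:
{"op": "jog_arm", "data": {
  "xyz": [
    [0.5,0,0],
    [1,0,0],
    [1,0,0]
  ],
  "yaw": [0,0,0]
}}

```text
time_s: 13.38
tool_pos: [0.5585, -0.2611, 0.0483]
ee_rot: [-0.542, -0.454, 0.542, -0.455]
ft_force: [-2.7, 2.1, 12.6]
finger_gap: 0.0273
```

Firm contact, 12.6 N. Backing off 1 mm, then opening partway.

Request:
{"op": "jog_arm", "data": {
  "xyz": [
    [-1,0,0],
    [-1,0,0]
  ],
  "yaw": [0,0]
}}

```text
time_s: 13.55
tool_pos: [0.5586, -0.2611, 0.0484]
ee_rot: [0.542, 0.455, -0.541, 0.455]
ft_force: [-1.6, 0.1, 1.5]
finger_gap: 0.0274
```

Request:
{"op": "jog_arm", "data": {
  "xyz": [
    [0,0,0],
    [0,0,0],
    [0,0,0],
    [0,0,0],
    [0,0,0],
    [0,0,0]
  ],
  "yaw": [0,0,0,0,0,0],
  "claw": -0.3
}}

```text
time_s: 14.05
tool_pos: [0.5585, -0.261, 0.0482]
ee_rot: [0.542, 0.455, -0.542, 0.455]
ft_force: [0.4, -0.1, 0.1]
finger_gap: 0.0559
```

Run:
```python
from h import *
show()
crop("scene",105,150,160,120,5,"pics/s10.png")
```

```text
14.05 [ 0.5585 -0.261   0.0482] [ 0.39 -0.07  0.09] 0.05587607438449778
[[-0.     0.985 -0.173]
 [ 0.    -0.173 -0.985]
 [-1.    -0.    -0.   ]]
jaw angle from rackx -0.0005086650462091391
```

View pics/s10.png

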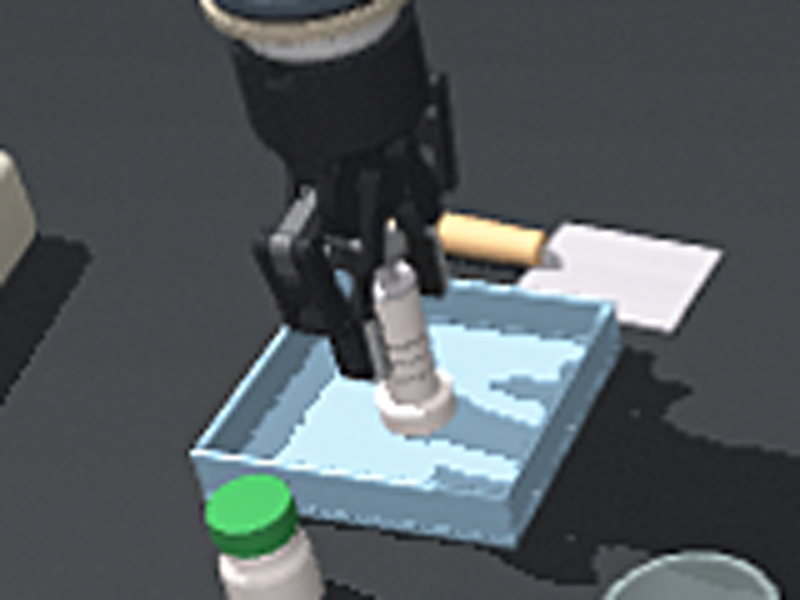

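It stands upright in the tray. I'm raising straight up, then moving behind the tab (-y side).

Request:
{"op": "jog_arm", "data": {
  "xyz": [
    [-15,0,0],
    [-40,0,0],
    [-75,0,0],
    [-115,0,0],
    [-150,0,0],
    [-170,0,0],
    [-170,0,0]
  ],
  "yaw": [0,0,0,0,0,0,0]
}}

```text
time_s: 14.68
tool_pos: [0.5607, -0.2617, 0.2237]
ee_rot: [0.543, 0.452, -0.54, 0.457]
ft_force: [1.1, -0.5, -0.4]
finger_gap: 0.0556
```

Run:
```python
from h import *
show()
a=read_camera("scene");b=read_camera("top")
crop("scene",135,140,220,120,3.6,"pics/s11.png",a);crop("scene",290,170,60,45,12,"pics/s11b.png",a);crop("top",290,220,60,45,12,"pics/t11.png",b)
```

```text
14.6833 [ 0.5607 -0.2617  0.2237] [ 1.08 -0.47 -0.39] 0.05563911522007111
[[ 0.008  0.985 -0.173]
 [-0.003 -0.173 -0.985]
 [-1.     0.008  0.002]]
jaw angle from rackx -0.0007461031122234785
```

View pics/s11.png

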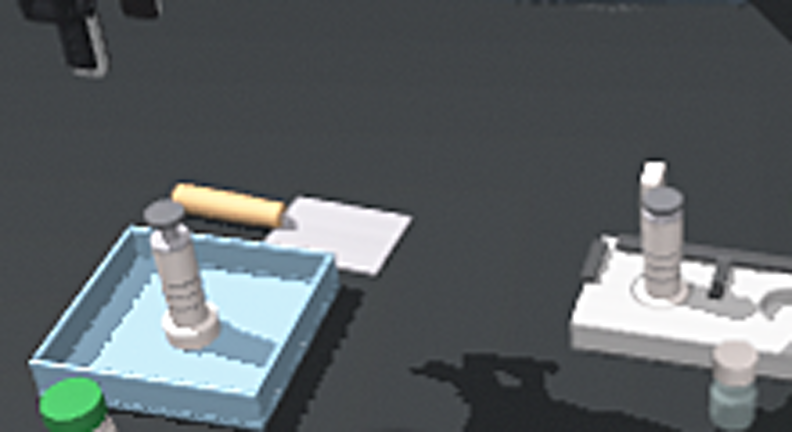

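View pics/t11.png

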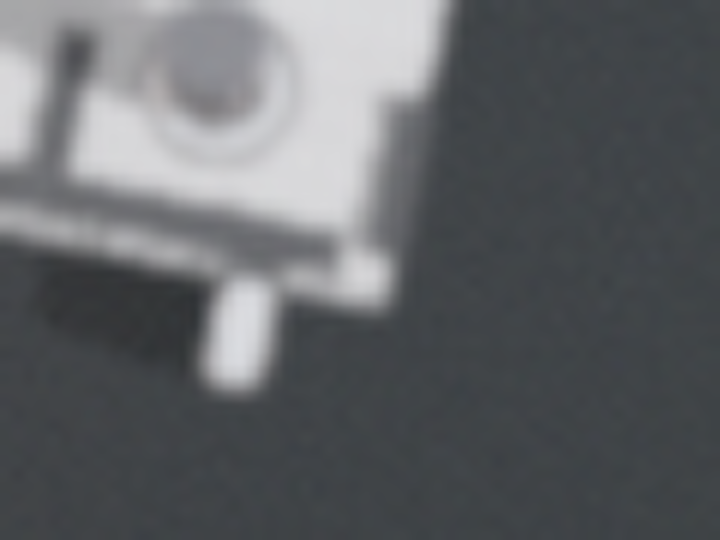

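View pics/s11b.png

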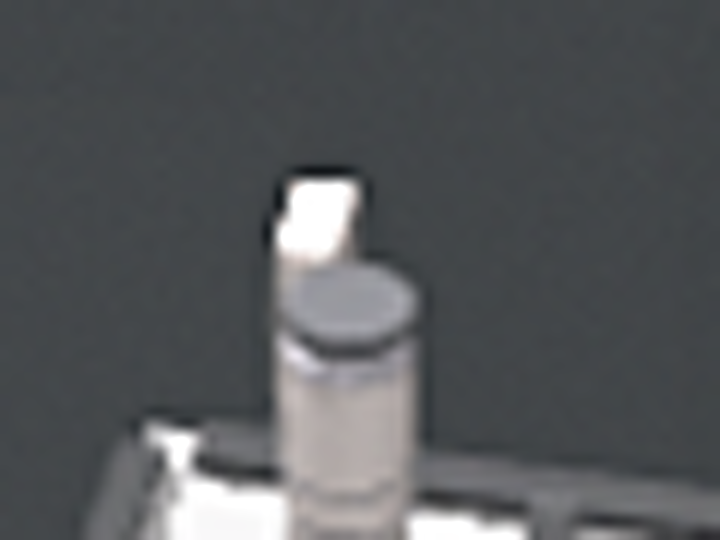

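Run:
```python
from h import *
U=lambda L,x,y:(np.array(L,float)+.5)/12-.5+[x,y]
for n,p in(("top",U([(235,388),(240,340),(206,360),(268,360)],290,220)),("scene",U([(320,217),(325,180),(318,255)],290,170))):
    for q in onz(n,p,.07):print(n,q.round(4),((q-C)@RX*1000).round(1),((q-C)@RY*1000).round(1))
print(go(C-RX*.062-RY*.140+[0,0,.18]))
```

```text
top [0.4456 0.0392 0.07  ] -76.1 -105.2
top [0.4569 0.0384 0.07  ] -64.8 -104.0
top [0.4519 0.0463 0.07  ] -71.0 -97.1
top [0.4524 0.0317 0.07  ] -68.1 -111.5
scene [0.4583 0.0416 0.07  ] -64.0 -100.7
scene [0.4455 0.0423 0.07  ] -76.7 -102.2
scene [0.4711 0.0415 0.07  ] -51.3 -98.5
[  38.6 -149.3 -241.5]
```

Request:
{"op": "jog_arm", "data": {
  "xyz": [
    [0,-25,-30],
    [10,-50,-65],
    [20,-75,-100],
    [30,-95,-135],
    [38,-115,-170],
    [38,-135,-205],
    [38,-148,-230],
    [38,-150,-241],
    [38,-150,-241],
    [38,-150,-241],
    [38,-150,-241],
    [38,-150,-241]
  ],
  "yaw": [0,0,0,0,0,0,0,0,0,0,0,0],
  "claw": 1
}}

```text
time_s: 15.78
tool_pos: [0.4524, 0.0009, 0.1798]
ee_rot: [-0.542, -0.454, 0.542, -0.454]
ft_force: [0.1, 0.1, -0.1]
finger_gap: 0.0001
```

Run:
```python
from h import *
show()
print(go(C-RX*.063-RY*.140+[0,0,.045]))
```

```text
15.7833 [0.4524 0.0009 0.1798] [ 0.12  0.12 -0.05] 5.465199860341483e-05
[[-0.001  0.985 -0.175]
 [-0.    -0.175 -0.985]
 [-1.    -0.001  0.001]]
jaw angle from rackx -0.0026261029851034623
[ 1.348e+02 -1.000e-01 -1.900e+00]
```

Request:
{"op": "jog_arm", "data": {
  "xyz": [
    [40,0,-1],
    [80,0,-1],
    [115,0,-1],
    [135,0,-1],
    [135,0,-1],
    [135,0,-6],
    [135,0,-12],
    [135,0,-17],
    [135,0,-21],
    [135,0,-25],
    [135,0,-29],
    [135,0,-32],
    [135,0,-35],
    [135,0,-38],
    [135,0,-38]
  ],
  "yaw": [0,0,0,0,0,0,0,0,0,0,0,0,0,0,0]
}}

```text
time_s: 17.03
tool_pos: [0.4591, 0.0404, 0.0453]
ee_rot: [0.542, 0.455, -0.541, 0.455]
ft_force: [0.4, 0.4, 1.4]
finger_gap: -0.0
```

Run:
```python
from h import *
show();s=status.state();d=s["tool_pos"]-C;print(d@RX,d@RY,"F along y",s["ft_force"]@RY)
a=read_camera("scene");b=read_camera("top")
crop("scene",285,150,160,120,5,"pics/s12.png",a);crop("top",220,180,120,90,6,"pics/t12.png",b)
```

```text
17.0333 [0.4591 0.0404 0.0453] [0.41 0.39 1.41] -1.3183862574634113e-05
[[ 0.     0.985 -0.172]
 [ 0.    -0.172 -0.985]
 [-1.     0.    -0.   ]]
jaw angle from rackx 0.00016147446289133116
-0.06294902430121435 -0.10165371244409499 F along y 0.4548803380752413
```

View pics/s12.png

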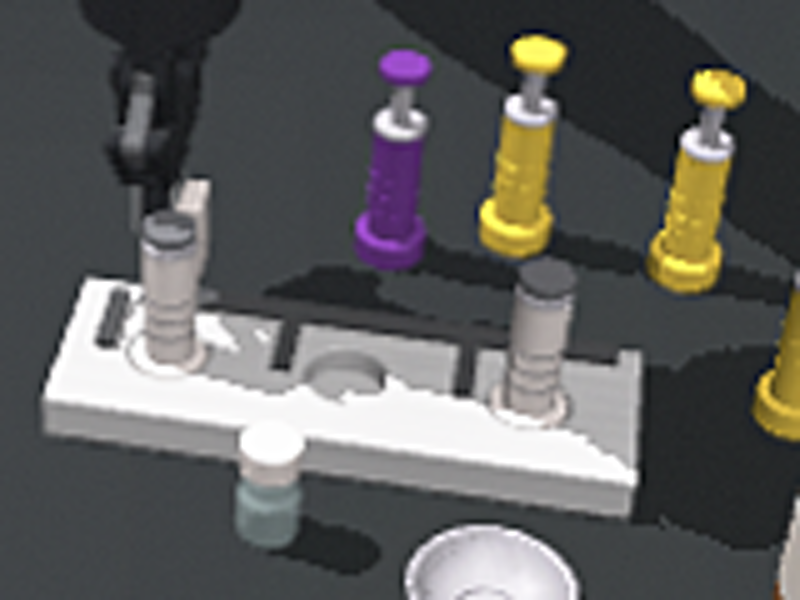

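The slide is moving across. I'm continuing to the stop.

Request:
{"op": "jog_arm", "data": {
  "xyz": [
    [0,0,-2],
    [0,0,-4],
    [0,0,-6],
    [0,0,-8],
    [0,0,-9],
    [0,0,-9]
  ],
  "yaw": [0,0,0,0,0,0]
}}

```text
time_s: 17.63
tool_pos: [0.4603, 0.0487, 0.0452]
ee_rot: [-0.541, -0.455, 0.542, -0.455]
ft_force: [-0.9, -2.2, -0.8]
finger_gap: -0.0002
```

Request:
{"op": "jog_arm", "data": {
  "xyz": [
    [0,0,-1],
    [0,0,-2],
    [0,0,-3],
    [0,0,-3]
  ],
  "yaw": [0,0,0,0]
}}

```text
time_s: 17.97
tool_pos: [0.4605, 0.0501, 0.0452]
ee_rot: [-0.541, -0.454, 0.543, -0.454]
ft_force: [-2.3, -7.1, 0.5]
finger_gap: 0.0002
```

Request:
{"op": "jog_arm", "data": {
  "xyz": [
    [0,0,-1],
    [0,0,-2],
    [0,0,-2],
    [0,0,-2]
  ],
  "yaw": [0,0,0,0]
}}

```text
time_s: 18.3
tool_pos: [0.4605, 0.0504, 0.0452]
ee_rot: [-0.541, -0.453, 0.544, -0.454]
ft_force: [-2.1, -13.1, 2.3]
finger_gap: 0.0002
```

It has hit the stop: 13 N with no further motion. I'm backing off, lifting and checking.

Request:
{"op": "jog_arm", "data": {
  "xyz": [
    [0,0,5],
    [0,0,15],
    [0,0,25],
    [-40,0,25],
    [-80,0,30],
    [-120,0,60],
    [-150,0,100],
    [-160,0,140],
    [-160,0,170],
    [-160,0,170],
    [-160,0,170]
  ],
  "yaw": [0,0,0,0,0,0,0,0,0,0,0]
}}

```text
time_s: 19.22
tool_pos: [0.4313, -0.1172, 0.2057]
ee_rot: [0.543, 0.452, -0.543, 0.453]
ft_force: [1.2, 0.8, 0.3]
finger_gap: 0.0002
```

Run:
```python
from h import *
show()
a=read_camera("scene");b=read_camera("top")
cv2.imwrite("pics/s14.png",a)
crop("scene",285,150,160,120,5,"pics/s13.png",a);crop("top",220,180,120,90,6,"pics/t13.png",b);cv2.imwrite("pics/t14.png",b)
```

```text
19.2167 [ 0.4313 -0.1172  0.2057] [1.15 0.82 0.27] 0.00018342522449859463
[[ 0.001  0.984 -0.179]
 [-0.001 -0.179 -0.984]
 [-1.     0.001  0.001]]
jaw angle from rackx -0.0067001204684180304
```

View pics/s13.png

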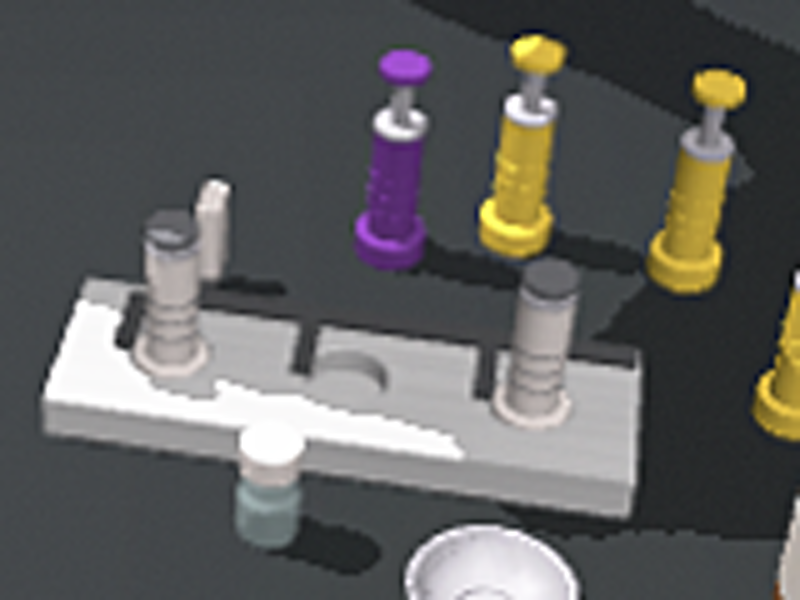

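View pics/t13.png

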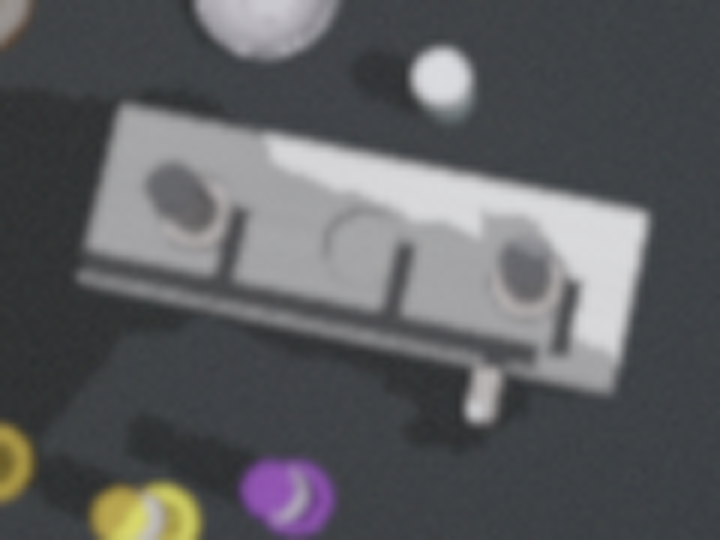

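View pics/s14.png

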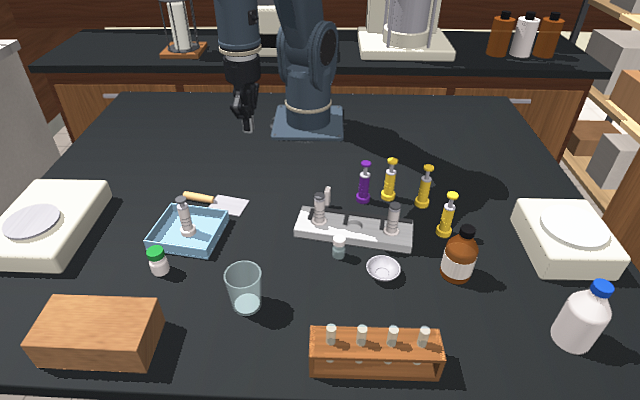

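The slide is across, with a prong beside each barrel. I'm measuring its travel and whether a barrel is blocking it.

Run:
```python
from h import *
T=lambda L:(np.array(L,float)+.5)/6-.5+[220,180]
def rc(n,p,z):
    for q in onz(n,p,z):print("  ",((q-C)@RX*1000).round(1),((q-C)@RY*1000).round(1))
print("tab now");rc("top",T([(487,392)]),.07)
print("prongs before/after");rc("top",T([(620,322),(458,295),(285,255)]),.025);rc("top",T([(567,318),(400,280),(232,245)]),.025)
a=cv2.imread("pics/s14.png");b=cv2.imread("pics/t14.png")
crop("scene",295,180,70,55,11,"pics/s15.png",a);crop("scene",360,180,70,55,11,"pics/s15b.png",a);crop("top",225,195,100,60,8,"pics/t15.png",b)
```

```text
tab now
   -61.7 -77.9
prongs before/after
   -11.3 -132.9
   -14.4 -51.6
   -12.3 36.8
   -14.6 -106.8
   -12.9 -21.9
   -12.8 63.7
```

View pics/s15.png

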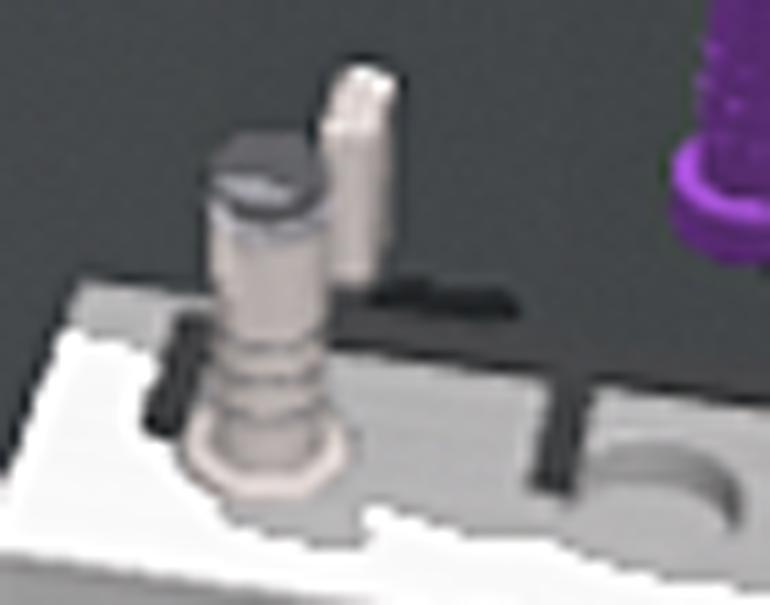

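View pics/s15b.png

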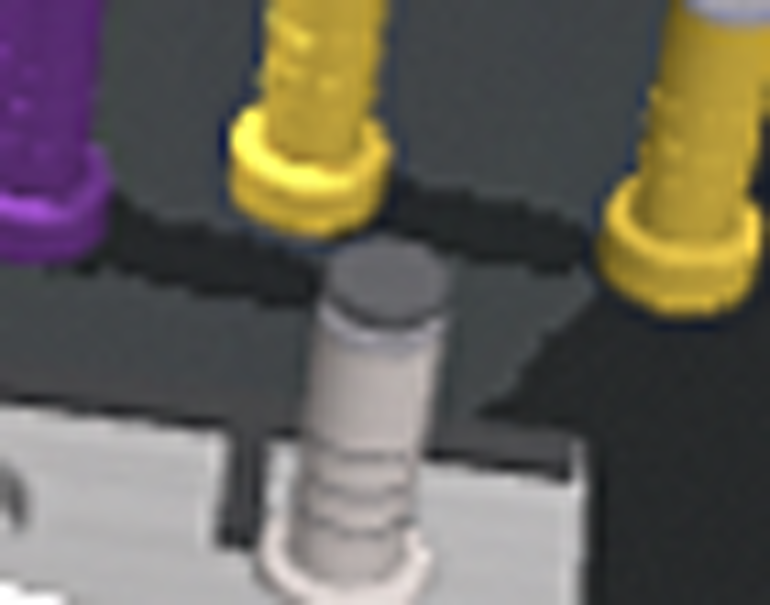

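View pics/t15.png

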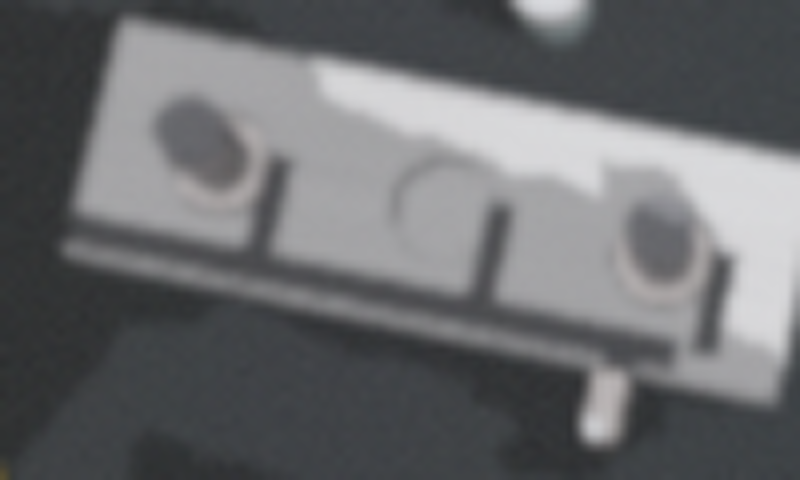

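Run:
```python
from h import *
b=cv2.imread("pics/t14.png");a=cv2.imread("pics/s14.png")
crop("top",298,215,36,27,22,"pics/t16.png",b);crop("scene",300,205,40,30,20,"pics/s16.png",a)
crop("top",240,205,36,27,22,"pics/t17.png",b)
```

```text
(no output)
```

View pics/t16.png

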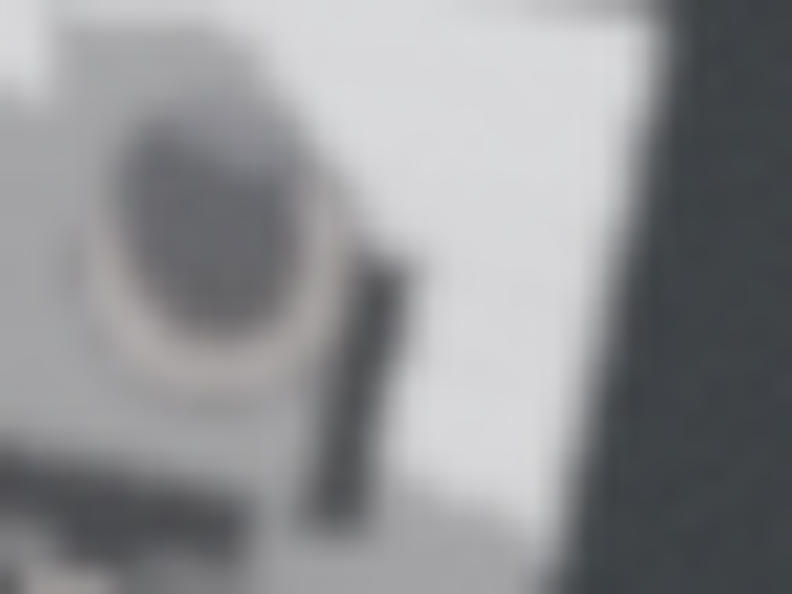

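View pics/s16.png

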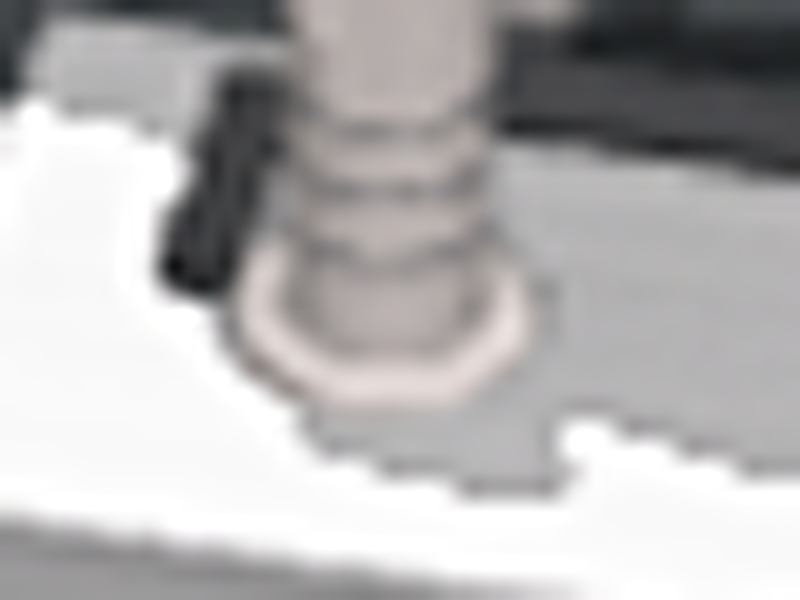

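View pics/t17.png

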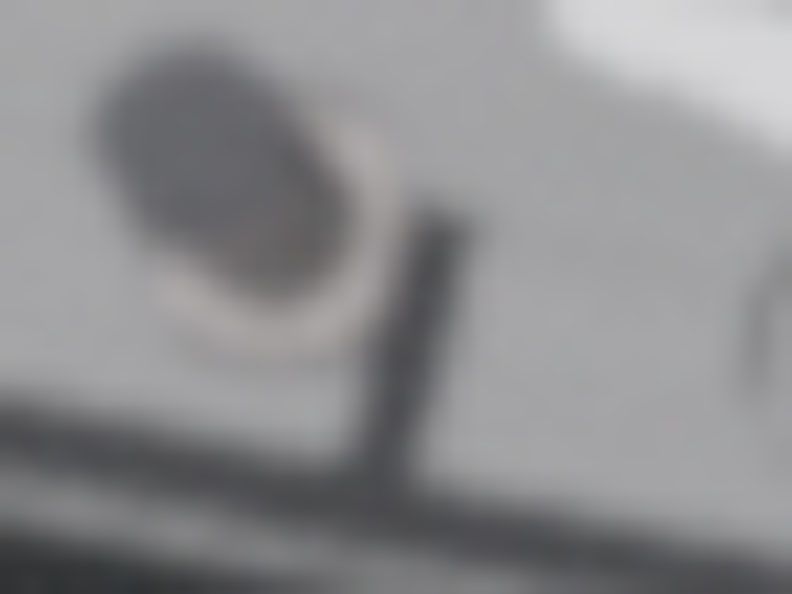

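```bash
python3 - <<'E'
from h import *
def rc(l,p,z=.025):
    for q in onz("top",p,z):print(l,((q-C)@RX*1000).round(1),((q-C)@RY*1000).round(1))
U=lambda L,x,y:(np.array(L,float)+.5)/22-.5+[x,y]
rc("p1 tip inner/outer, mid in/out, base",U([(352,255),(408,265),(325,380),(385,380),(340,525)],298,215))
rc("foot1 left/right",U([(85,270),(350,235)],298,215),.022)
rc("p3 tip in/out, mid",U([(408,210),(470,220),(375,340),(440,345)],240,205))
rc("foot3 right",U([(402,200)],240,205),.022)
T=lambda L:(np.array(L,float)+.5)/6-.5+[220,180]
rc("bar before L,R",T([(133,270),(592,366)]))
rc("bar after L,R",T([(82,255),(538,353)]))
E
python3 - <<'E'
import sys;sys.path.insert(0,'.')
from h import *
import os;os.chdir('.')
b0=cv2.imread("pics/top0.png");b=cv2.imread("pics/t14.png")
m=np.vstack([cv2.resize(x[195:255,225:325],None,fx=7,fy=5,interpolation=cv2.INTER_CUBIC) for x in(b0,b)]);cv2.imwrite("pics/cmp.png",m)
E
```

```text
p1 tip inner/outer, mid in/out, base 4.0 -101.3
p1 tip inner/outer, mid in/out, base 4.2 -109.0
p1 tip inner/outer, mid in/out, base -13.4 -101.2
p1 tip inner/outer, mid in/out, base -11.8 -109.1
p1 tip inner/outer, mid in/out, base -32.2 -107.1
foot1 left/right -5.0 -66.1
foot1 left/right 7.0 -100.4
p3 tip in/out, mid 5.7 68.6
p3 tip in/out, mid 6.1 60.0
p3 tip in/out, mid -12.6 68.9
p3 tip in/out, mid -11.4 60.1
foot3 right 7.3 70.2
bar before L,R -35.0 108.9
bar before L,R -35.4 -123.7
bar after L,R -32.9 135.5
bar after L,R -34.5 -96.3
```

View pics/cmp.png

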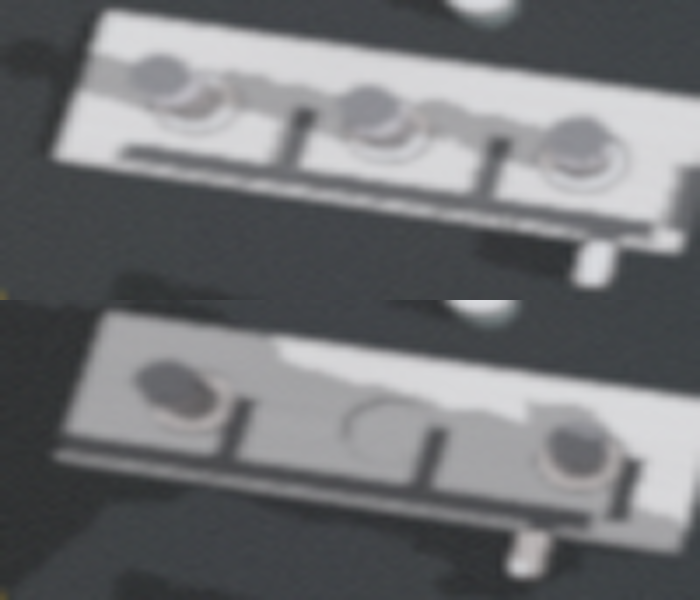

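Run:
```python
from h import *
a=cv2.imread("pics/s14.png");b=cv2.imread("pics/t14.png")
crop("scene",305,188,30,22,25,"pics/h1s.png",a);crop("scene",378,195,30,22,25,"pics/h3s.png",a)
A=cv2.resize(b[200:222,240:266],None,fx=14,fy=14,interpolation=cv2.INTER_CUBIC);B=cv2.resize(b[213:235,296:322],None,fx=14,fy=14,interpolation=cv2.INTER_CUBIC)
for x in(A,B):x[:]=np.clip(x.astype(float)*1.6,0,255)
cv2.imwrite("pics/h13t.png",np.hstack([A,B]))
```

```text
(no output)
```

View pics/h1s.png

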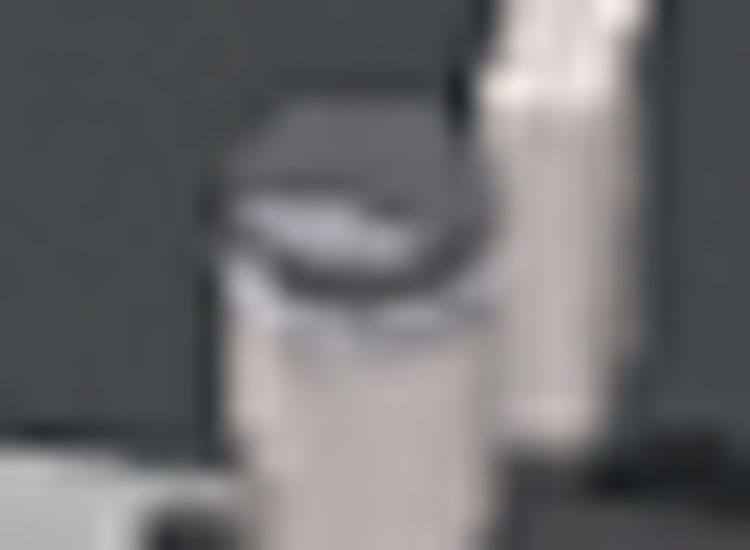

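View pics/h3s.png

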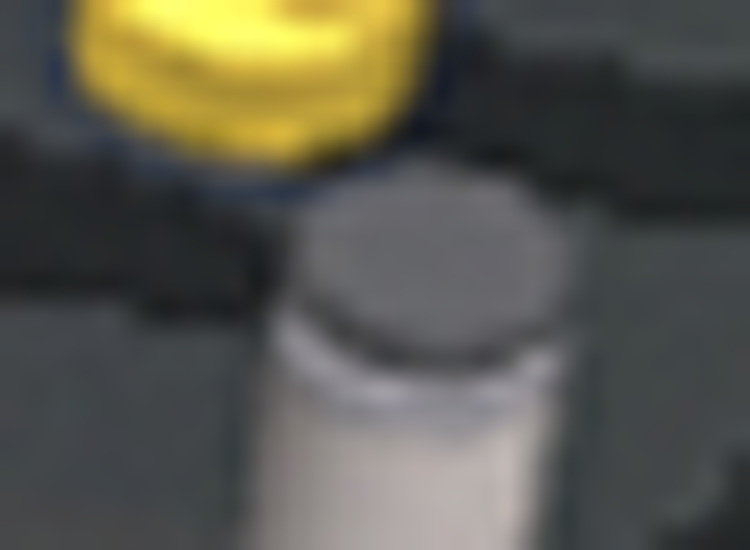

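View pics/h13t.png

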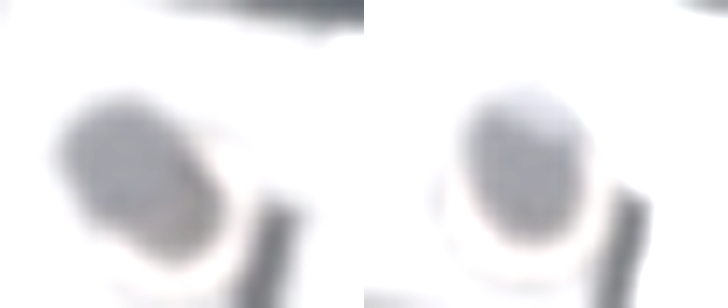

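Run:
```python
from h import *
s=lambda x,y,f,ox,oy:((x+.5)/f-.5+ox,(y+.5)/f-.5+oy)
for n,a,b in(("h3",s(437,255,25,378,195),s(125,157,14,240,200)),("h1",s(358,198,25,305,188),s(161,147,14,296,213))):
    p,e=tri(a,b);print(n,p.round(4),e.round(4),((p-C)@RX*1000).round(1),((p-C)@RY*1000).round(1))
    for c,q in(("scene",a),("top",b)):
        p=onz(c,[q],.097)[0];print("   ",c,((p-C)@RX*1000).round(1),((p-C)@RY*1000).round(1))
```

```text
h3 [0.5536 0.2155 0.0979] 0.0045 -0.1 87.1
    scene -1.9 89.3
    top 0.2 84.9
h1 [0.524  0.0483 0.0966] 0.0018 -0.5 -82.7
    scene -0.2 -81.7
    top -0.4 -83.6
```

Measured travel is 26–27 mm from an unknown 0–6 mm start, and the prong edges sit only about at the foot rims. That is ambiguous by 1–2 mm, so I'll push the tab again, harder, to settle it.

Run:
```python
from h import *
print(go(C-RX*.062-RY*.115+[0,0,.18]),go(C-RX*.062-RY*.115+[0,0,.04]))
```

```text
[  25.2    1.  -143.2] [ 165.2    1.  -143.1]
```

Request:
{"op": "jog_arm", "data": {
  "xyz": [
    [0,1,-35],
    [10,1,-70],
    [20,1,-105],
    [25,1,-135],
    [25,1,-143],
    [60,1,-143],
    [100,1,-143],
    [140,1,-143],
    [165,1,-143],
    [165,1,-143],
    [165,1,-150],
    [165,1,-157],
    [165,1,-163],
    [165,1,-166],
    [165,1,-168],
    [165,1,-170],
    [165,1,-172],
    [165,1,-172]
  ],
  "yaw": [0,0,0,0,0,0,0,0,0,0,0,0,0,0,0,0,0,0]
}}

```text
time_s: 20.82
tool_pos: [0.4627, 0.0503, 0.042]
ee_rot: [-0.541, -0.451, 0.544, -0.455]
ft_force: [-0.4, -20.4, 12.1]
finger_gap: -0.0
```

Run:
```python
from h import *
s=status.state();d=s["tool_pos"]-C;print(s["time_s"],d@RX,d@RY,"F along y",s["ft_force"]@RY,s["ft_force"])
```

```text
20.8167 -0.0611315012712654 -0.09135732855458695 F along y -20.13232354751436 [ -0.41956107 -20.36565218  12.07221685]
```

Request:
{"op": "jog_arm", "data": {
  "xyz": [
    [0,0,-1],
    [0,0,-2],
    [0,0,-3],
    [0,0,-4],
    [0,0,-4]
  ],
  "yaw": [0,0,0,0,0]
}}

```text
time_s: 21.23
tool_pos: [0.4627, 0.0506, 0.042]
ee_rot: [-0.541, -0.45, 0.546, -0.455]
ft_force: [-1.3, -33.0, 16.0]
finger_gap: 0.0004
```

Run:
```python
from h import *
s=status.state();d=s["tool_pos"]-C;print(s["time_s"],d@RX,d@RY,"F along y",s["ft_force"]@RY,s["ft_force"])
a=read_camera("scene");b=read_camera("top");b0=cv2.imread("pics/t14.png")
crop("scene",285,150,160,120,5,"pics/s20.png",a)
m=np.vstack([cv2.resize(x[195:255,225:325],None,fx=7,fy=5,interpolation=cv2.INTER_CUBIC) for x in(b0,b)]);cv2.imwrite("pics/cmp2.png",m)
```

```text
21.2333 -0.06123404419528536 -0.09106904922281936 F along y -32.737651738882114 [ -1.25243387 -33.01714281  16.00849916]
```

View pics/cmp2.png

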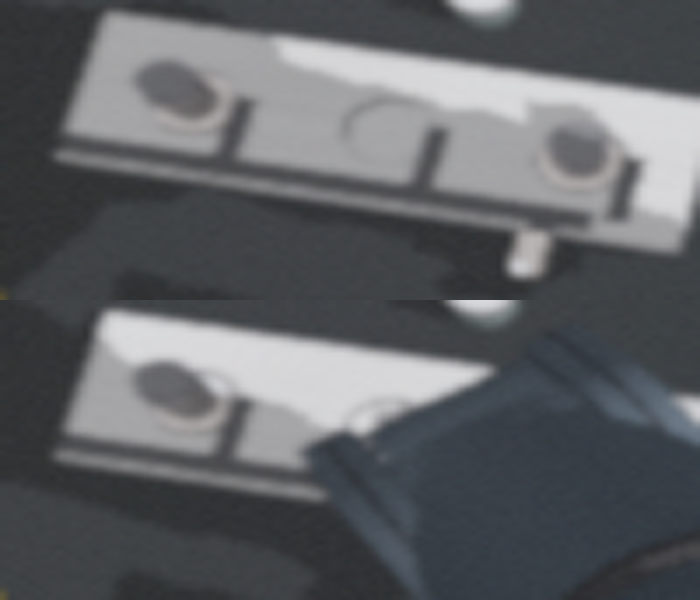

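View pics/s20.png

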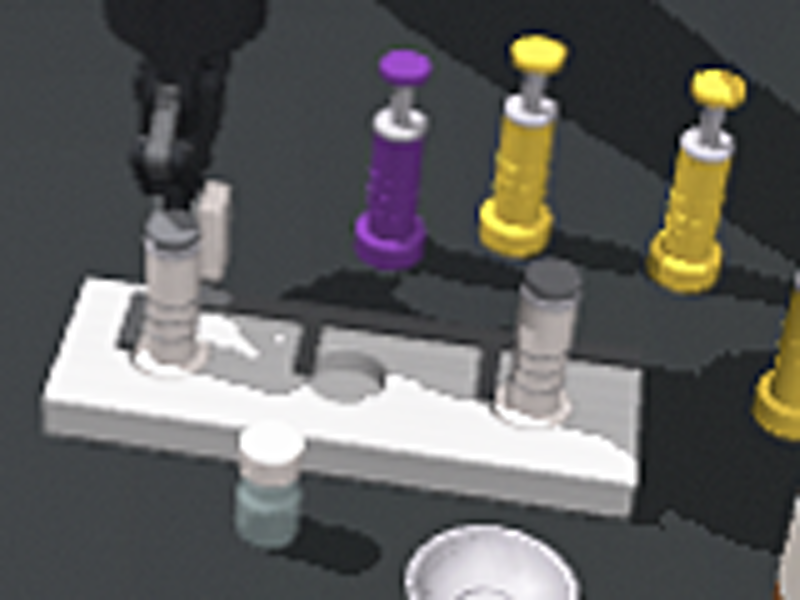

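Run:
```python
from h import *
g=lambda n:cv2.imread(f"pics/{n}.png",0)
import itertools
def sh(a,b,x,y,w,h):
    t=g(a)[y:y+h,x:x+w];B=g(b)[y-20:y+h+20,x-20:x+w+20]
    r=cv2.matchTemplate(B,t,cv2.TM_CCOEFF_NORMED);_,m,_,l=cv2.minMaxLoc(r);return ((l[0]-20)/5,(l[1]-20)/5,round(m,3))
for a,b in(("s5","s12"),("s12","s13"),("s12","s20"),("s13","s20"),("s4","s6")):
    print(a,b,"head3",sh(a,b,510,250,80,50),"foot3",sh(a,b,485,370,90,60),"head1",sh(a,b,140,205,65,45),"foot1",sh(a,b,120,330,90,50),"ref vial",sh(a,b,225,420,90,130))
```

```text
s5 s12 head3 (0.2, 0.0, 0.873) foot3 (-0.2, 0.0, 0.646) head1 (4.0, 4.0, 0.336) foot1 (0.2, 0.0, 0.969) ref vial (0.0, 0.0, 1.0)
s12 s13 head3 (0.6, 0.0, 0.974) foot3 (1.0, 0.0, 0.584) head1 (0.8, 0.4, 0.593) foot1 (-3.6, 4.0, 0.621) ref vial (0.0, 0.0, 1.0)
s12 s20 head3 (0.8, 0.0, 0.95) foot3 (1.2, 0.2, 0.783) head1 (3.6, -0.4, 0.592) foot1 (0.8, 0.2, 0.627) ref vial (0.0, 0.0, 1.0)
s13 s20 head3 (0.2, 0.0, 0.977) foot3 (0.2, 0.0, 0.833) head1 (0.2, -0.2, 0.772) foot1 (0.0, 0.2, 0.817) ref vial (0.0, 0.0, 0.999)
s4 s6 head3 (-0.2, -0.2, 0.518) foot3 (-0.2, 0.0, 0.69) head1 (0.0, 0.0, 1.0) foot1 (0.0, 0.0, 1.0) ref vial (0.0, 0.0, 1.0)
```

Run:
```python
from h import *
g=lambda n:cv2.Canny(cv2.GaussianBlur(cv2.imread(f"pics/{n}.png",0),(5,5),0),30,80).astype(np.float32)
def sh(a,b,x,y,w,h,gr=0):
    f=(lambda n:cv2.imread(f"pics/{n}.png",0)) if not gr else (lambda n:cv2.GaussianBlur(g(n),(7,7),0))
    t=f(a)[y:y+h,x:x+w];B=f(b)[y-15:y+h+15,x-15:x+w+15]
    r=cv2.matchTemplate(B,t,cv2.TM_CCOEFF_NORMED);_,m,_,l=cv2.minMaxLoc(r);return ((l[0]-15)/5,(l[1]-15)/5,round(float(m),3))
for gr in(0,1):
  for a,b in(("s5","s13"),("s5","s20")):
    print(gr,a,b,"h3",sh(a,b,510,250,80,50,gr),"body3",sh(a,b,500,290,80,90,gr),"h1",sh(a,b,140,205,62,45,gr),"body1",sh(a,b,132,250,75,80,gr),"foot1",sh(a,b,130,345,80,30,gr),"foot3",sh(a,b,490,395,80,35,gr))
a,b=cv2.imread("pics/s5.png"),cv2.imread("pics/s13.png")
q=lambda i,x,y,w,h:cv2.resize(i[y:y+h,x:x+w],(390,560))
cv2.imwrite("pics/bc.png",np.hstack([q(a,120,250,100,140),q(b,120,250,100,140)]))
cv2.imwrite("pics/bc3.png",np.hstack([q(a,475,300,100,140),q(b,475,300,100,140)]))
```

```text
0 s5 s13 h3 (1.0, 0.0, 0.873) body3 (1.0, 0.0, 0.848) h1 (-1.0, 0.0, 0.047) body1 (1.2, 3.0, 0.466) foot1 (0.6, 0.0, 0.623) foot3 (0.6, 0.2, 0.593)
0 s5 s20 h3 (1.2, 0.0, 0.86) body3 (1.2, 0.0, 0.852) h1 (-0.2, 0.2, 0.193) body1 (1.2, 0.2, 0.532) foot1 (1.0, 0.2, 0.885) foot3 (0.8, 0.2, 0.787)
1 s5 s13 h3 (0.8, 0.0, 0.558) body3 (0.6, 0.0, 0.541) h1 (0.6, 0.2, 0.455) body1 (1.0, 0.0, 0.457) foot1 (0.4, 0.0, 0.601) foot3 (0.4, 0.2, 0.546)
1 s5 s20 h3 (1.0, 0.0, 0.606) body3 (1.0, 0.0, 0.41) h1 (0.8, 0.2, 0.44) body1 (1.0, 0.0, 0.518) foot1 (0.6, 0.2, 0.759) foot3 (0.6, 0.2, 0.558)
```

View pics/bc.png

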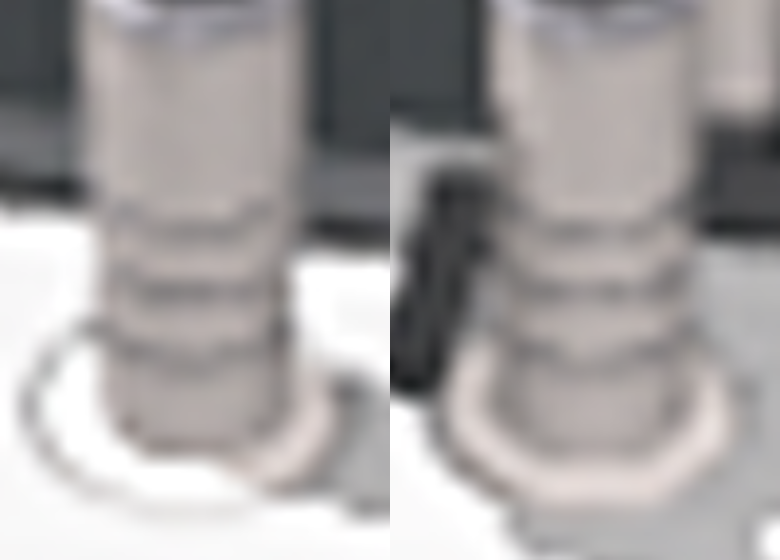

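View pics/bc3.png

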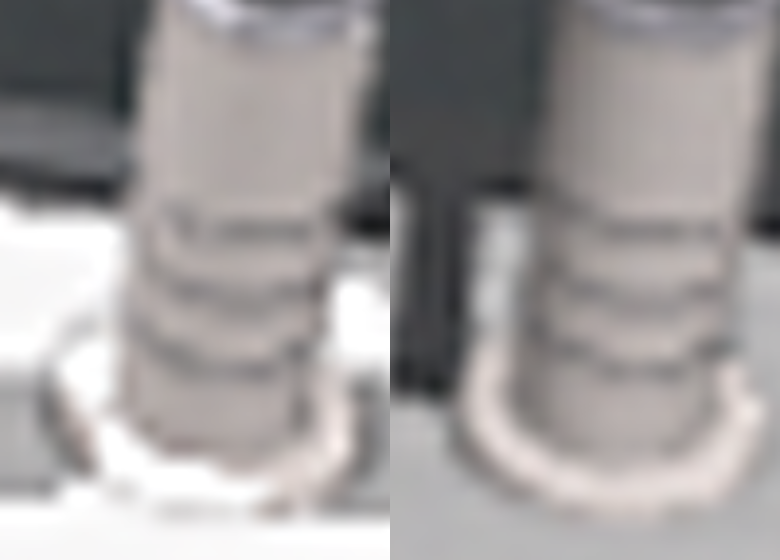

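Both barrels shifted about 1 px (~2 mm) toward +y when the slide stopped, and moved slightly again at 33 N. The prongs may therefore be butting against the feet instead of lying over them. I'll test it directly by gripping barrel y=+85 and tugging up gently.

Request:
{"op": "jog_arm", "data": {
  "xyz": [
    [0,0,5],
    [0,0,15],
    [0,0,25],
    [-40,0,25],
    [-80,0,25],
    [-120,0,20],
    [-140,10,-15],
    [-140,30,-55],
    [-140,50,-95],
    [-140,60,-135],
    [-140,61,-160],
    [-140,61,-178],
    [-140,61,-178],
    [-140,61,-178],
    [-140,61,-178]
  ],
  "yaw": [0,0,0,0,0,0,0,0,0,0,0,0,0,0,0],
  "claw": -0.3
}}

```text
time_s: 22.58
tool_pos: [0.5542, 0.2229, 0.1805]
ee_rot: [-0.541, -0.454, 0.542, -0.455]
ft_force: [0.7, -0.9, -0.3]
finger_gap: 0.0555
```

Run:
```python
from h import *
show()
print(go(C+RY*.0865+[0,0,.054]))
crop("scene",285,150,160,120,5,"pics/s21.png")
```

```text
22.5833 [0.5542 0.2229 0.1805] [ 0.68 -0.93 -0.32] 0.05551970179593721
[[ 0.     0.985 -0.173]
 [-0.001 -0.173 -0.985]
 [-1.     0.     0.001]]
jaw angle from rackx -0.0007188190704061903
[126.5   0.8   7.9]
```

View pics/s21.png

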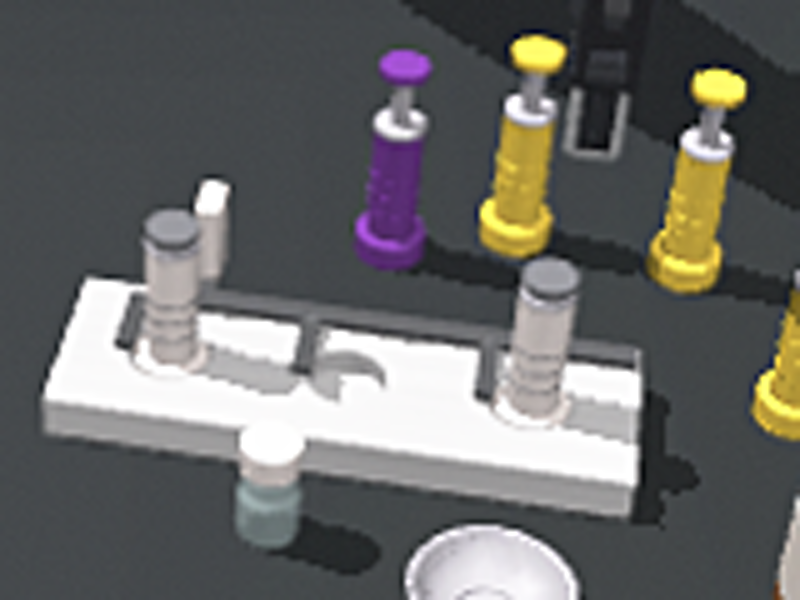

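Request:
{"op": "jog_arm", "data": {
  "xyz": [
    [30,1,8],
    [60,1,8],
    [95,1,8],
    [120,1,8],
    [126,1,8],
    [126,1,8],
    [126,1,8]
  ],
  "yaw": [0,0,0,0,0,0,0]
}}

```text
time_s: 23.22
tool_pos: [0.5546, 0.2155, 0.0554]
ee_rot: [0.542, 0.454, -0.541, 0.455]
ft_force: [1.1, 0.1, 0.9]
finger_gap: 0.0556
```

Request:
{"op": "jog_arm", "data": {
  "xyz": [
    [0,0,0],
    [0,0,0],
    [0,0,0],
    [0,0,0],
    [0,0,0],
    [0,0,0],
    [0,0,0],
    [0,0,0]
  ],
  "yaw": [0,0,0,0,0,0,0,0],
  "claw": 1,
  "squeeze": 25
}}

```text
time_s: 23.88
tool_pos: [0.5548, 0.2163, 0.0563]
ee_rot: [0.542, 0.454, -0.541, 0.455]
ft_force: [-1.9, -0.5, 9.1]
finger_gap: 0.029
```

Request:
{"op": "jog_arm", "data": {
  "xyz": [
    [-1,0,0],
    [-2,0,0],
    [-3,0,0],
    [-3,0,0],
    [-3,0,0]
  ],
  "yaw": [0,0,0,0,0]
}}

```text
time_s: 24.3
tool_pos: [0.5542, 0.216, 0.0576]
ee_rot: [0.542, 0.455, -0.541, 0.455]
ft_force: [0.8, -0.9, -0.1]
finger_gap: 0.0288
```

Request:
{"op": "jog_arm", "data": {
  "xyz": [
    [-1,0,0],
    [-2,0,0],
    [-3,0,0],
    [-3,0,0],
    [-3,0,0]
  ],
  "yaw": [0,0,0,0,0]
}}

```text
time_s: 24.72
tool_pos: [0.5538, 0.2159, 0.0603]
ee_rot: [-0.541, -0.455, 0.542, -0.455]
ft_force: [0.1, 0.2, -2.8]
finger_gap: 0.0289
```

Run:
```python
from h import *
show()
crop("scene",285,150,160,120,5,"pics/s22.png")
```

```text
24.7167 [0.5538 0.2159 0.0603] [ 0.15  0.24 -2.81] 0.028890694009999846
[[-0.     0.985 -0.173]
 [-0.    -0.173 -0.985]
 [-1.    -0.     0.   ]]
jaw angle from rackx -0.00045527182432336666
```

View pics/s22.png

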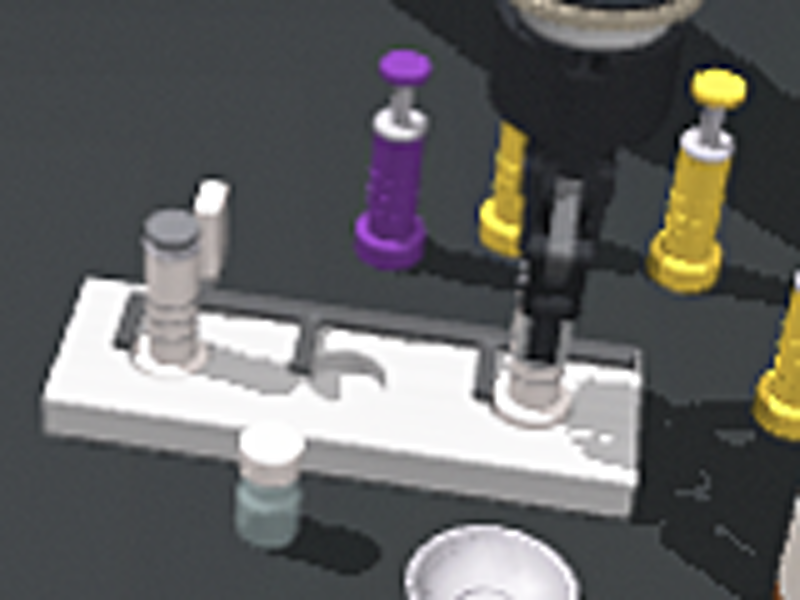

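Request:
{"op": "jog_arm", "data": {
  "xyz": [
    [-1,0,0],
    [-2,0,0],
    [-3,0,0],
    [-3,0,0]
  ],
  "yaw": [0,0,0,0]
}}

```text
time_s: 25.1
tool_pos: [0.5539, 0.216, 0.0635]
ee_rot: [0.542, 0.455, -0.542, 0.455]
ft_force: [-0.6, 1.3, -3.6]
finger_gap: 0.0291
```

Run:
```python
from h import *
show()
crop("scene",285,150,160,120,5,"pics/s23.png")
```

```text
25.1 [0.5539 0.216  0.0635] [-0.62  1.29 -3.59] 0.02910792316615701
[[ 0.     0.985 -0.173]
 [ 0.    -0.173 -0.985]
 [-1.     0.    -0.   ]]
jaw angle from rackx -0.0004921898891640519
```

View pics/s23.png

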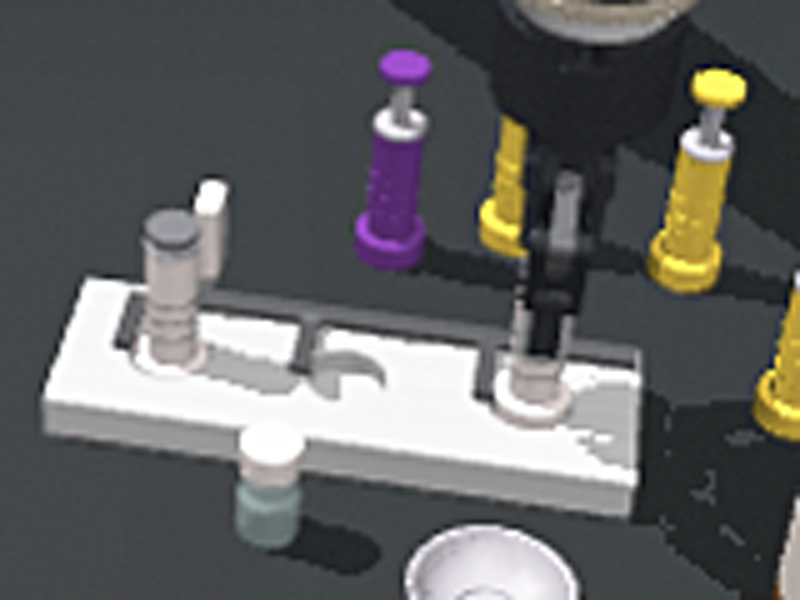

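Barrel y=+85 rises freely (7 mm, only its own weight), so it isn't really locked. I'll set it back, draw the slide back a little, re-seat both barrels by pressing their heads, and push again.

Request:
{"op": "jog_arm", "data": {
  "xyz": [
    [2,0,0],
    [4,0,0],
    [6,0,0],
    [7,0,0],
    [8,0,0],
    [9,0,0],
    [9,0,0]
  ],
  "yaw": [0,0,0,0,0,0,0]
}}

```text
time_s: 25.73
tool_pos: [0.5542, 0.2162, 0.0562]
ee_rot: [0.542, 0.454, -0.541, 0.455]
ft_force: [-5.9, -2.8, 21.0]
finger_gap: 0.0288
```

Run:
```python
from h import *
show()
crop("scene",285,150,160,120,5,"pics/s24.png")
```

```text
25.7333 [0.5542 0.2162 0.0562] [-5.94 -2.79 20.95] 0.028754595681758463
[[ 0.002  0.985 -0.173]
 [ 0.    -0.173 -0.985]
 [-1.     0.002 -0.   ]]
jaw angle from rackx -0.0005003212461161255
```

View pics/s24.png

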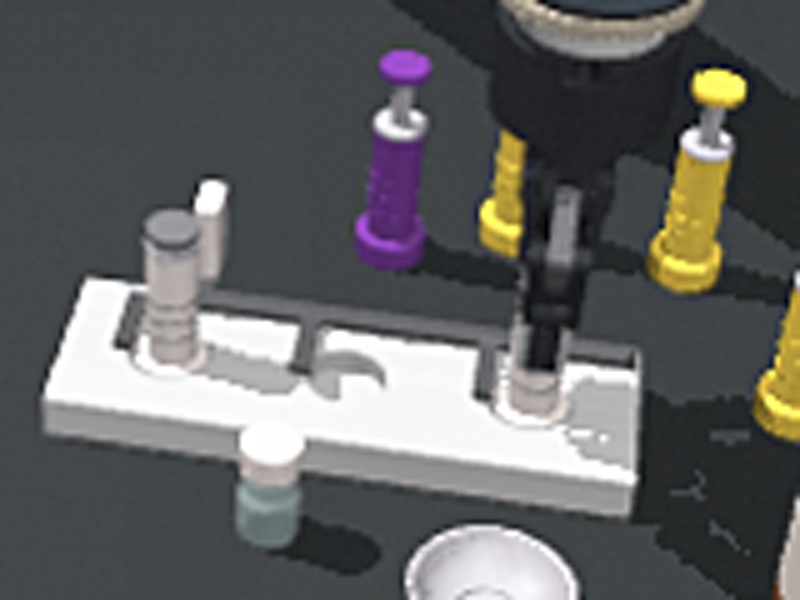

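Request:
{"op": "jog_arm", "data": {
  "xyz": [
    [-1,0,0],
    [-1,0,1],
    [-1,0,2],
    [-1,0,3],
    [-1,0,4],
    [-1,0,4],
    [-1,0,4]
  ],
  "yaw": [0,0,0,0,0,0,0]
}}

```text
time_s: 26.37
tool_pos: [0.5539, 0.2146, 0.0566]
ee_rot: [0.543, 0.455, -0.54, 0.455]
ft_force: [-2.8, 5.2, 10.1]
finger_gap: 0.0287
```

Run:
```python
from h import *
show()
s=status.state();d=s["tool_pos"]-C;print(d@RX,d@RY,"F along y",s["ft_force"]@RY)
a=read_camera("scene");crop("scene",285,150,160,120,5,"pics/s25.png",a)
f=lambda n:cv2.imread(f"pics/{n}.png",0)
def sh(a,b,x,y,w,h):
    t=f(a)[y:y+h,x:x+w];B=f(b)[y-15:y+h+15,x-15:x+w+15]
    r=cv2.matchTemplate(B,t,cv2.TM_CCOEFF_NORMED);_,m,_,l=cv2.minMaxLoc(r);return ((l[0]-15)/5,(l[1]-15)/5,round(float(m),3))
print("tab",sh("s24","s25",185,170,55,80),"prong2",sh("s24","s25",280,310,50,70),"prong3",sh("s24","s25",470,340,25,60),"b3",sh("s24","s25",495,365,80,55),"b1",sh("s24","s25",130,205,70,170))
```

```text
26.3667 [0.5539 0.2146 0.0566] [-2.84  5.25 10.1 ] 0.02867501449643407
[[ 0.003  0.985 -0.172]
 [ 0.004 -0.172 -0.985]
 [-1.     0.002 -0.004]]
jaw angle from rackx 0.000755936050297279
0.0003571451077137699 0.08628471723868644 F along y 4.676871439731174
tab (-0.2, 0.0, 0.993) prong2 (0.0, 0.0, 0.995) prong3 (-0.2, 0.0, 0.988) b3 (-0.2, -0.2, 0.958) b1 (0.0, 0.0, 0.999)
```

View pics/s25.png

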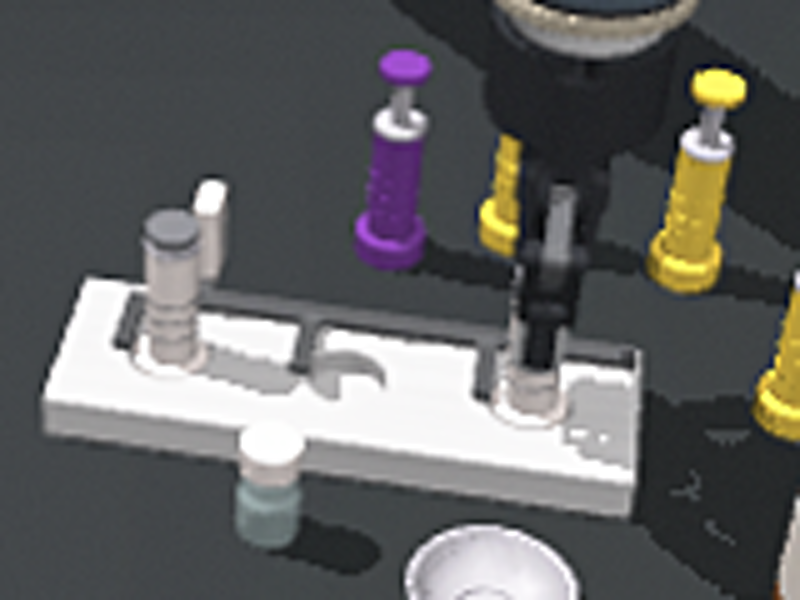

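Request:
{"op": "jog_arm", "data": {
  "xyz": [
    [-1,0,0],
    [-1,0,1],
    [-1,0,2],
    [-1,0,3],
    [-1,0,3]
  ],
  "yaw": [0,0,0,0,0]
}}

```text
time_s: 26.83
tool_pos: [0.5534, 0.2113, 0.0574]
ee_rot: [0.543, 0.455, -0.54, 0.455]
ft_force: [-1.8, 5.8, 9.2]
finger_gap: 0.0292
```

Run:
```python
from h import *
show()
s=status.state();d=s["tool_pos"]-C;print(d@RX,d@RY,"F along y",s["ft_force"]@RY)
a=read_camera("scene");crop("scene",285,150,160,120,5,"pics/s26.png",a)
f=lambda n:cv2.imread(f"pics/{n}.png",0)
def sh(a,b,x,y,w,h):
    t=f(a)[y:y+h,x:x+w];B=f(b)[y-15:y+h+15,x-15:x+w+15]
    r=cv2.matchTemplate(B,t,cv2.TM_CCOEFF_NORMED);_,m,_,l=cv2.minMaxLoc(r);return ((l[0]-15)/5,(l[1]-15)/5,round(float(m),3))
print("tab",sh("s24","s26",185,170,55,80),"prong2",sh("s24","s26",280,310,50,70),"prong3",sh("s24","s26",470,340,25,60),"b3",sh("s24","s26",495,365,80,55),"b1",sh("s24","s26",130,205,70,170))
```

```text
26.8333 [0.5534 0.2113 0.0574] [-1.83  5.78  9.2 ] 0.029246023081353354
[[ 0.002  0.985 -0.172]
 [ 0.003 -0.172 -0.985]
 [-1.     0.002 -0.004]]
jaw angle from rackx 0.0005142157401054892
0.000368314642981378 0.0828933871223993 F along y 5.377222048595188
tab (-0.6, 0.0, 0.98) prong2 (-0.6, 0.0, 0.982) prong3 (-0.6, 0.0, 0.979) b3 (-1.0, -0.6, 0.898) b1 (-0.2, 0.0, 0.98)
```

View pics/s26.png

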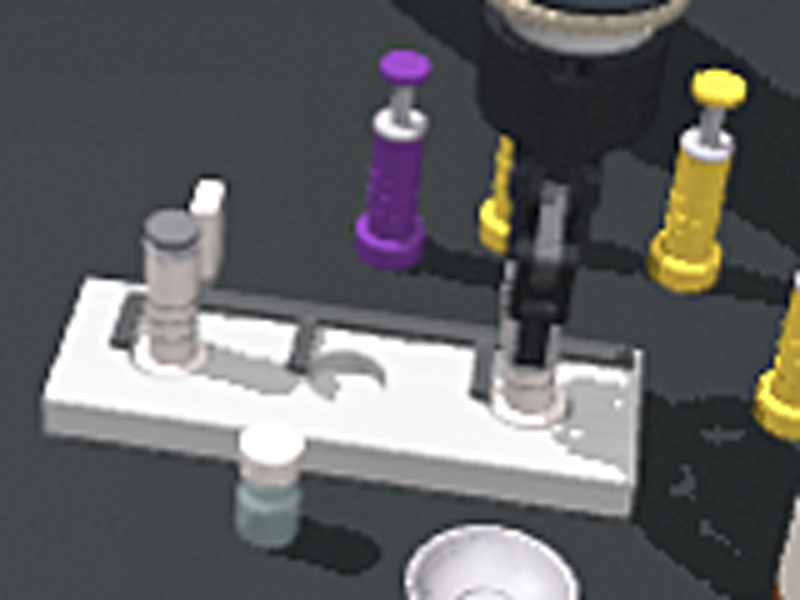

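Moving the seated barrel toward -y pushed the slide back (tab -0.6 px), so the prong was butting against the foot's side. I'll release it, draw the slide back, re-seat both barrels and try again.

Request:
{"op": "jog_arm", "data": {
  "xyz": [
    [0,0,-1],
    [0,0,-2],
    [0,0,-2]
  ],
  "yaw": [0,0,0]
}}

```text
time_s: 27.13
tool_pos: [0.5536, 0.2128, 0.0571]
ee_rot: [0.542, 0.455, -0.54, 0.455]
ft_force: [-0.5, 3.6, 8.0]
finger_gap: 0.0289
```

Request:
{"op": "jog_arm", "data": {
  "xyz": [
    [0,0,0],
    [0,0,0],
    [0,0,0],
    [0,0,0],
    [-20,0,0],
    [-50,0,0],
    [-80,0,0],
    [-80,0,0]
  ],
  "yaw": [0,0,0,0,0,0,0,0],
  "claw": -0.3
}}

```text
time_s: 27.8
tool_pos: [0.5555, 0.2122, 0.1414]
ee_rot: [0.544, 0.454, -0.539, 0.455]
ft_force: [0.8, 1.1, 0.4]
finger_gap: 0.0557
```

Run:
```python
from h import *
show()
a=read_camera("scene");crop("scene",285,150,160,120,5,"pics/s27.png",a)
b=read_camera("top");crop("top",225,195,100,60,8,"pics/t27.png",b)
print("over tab +y side hi/lo",go(C-RX*.062-RY*.040+[0,0,.15]),"head3",go(C+RY*.0855+[0,0,.097]))
```

```text
27.8 [0.5555 0.2122 0.1414] [0.75 1.11 0.41] 0.05565844863886784
[[ 0.007  0.985 -0.174]
 [ 0.003 -0.174 -0.985]
 [-1.     0.006 -0.004]]
jaw angle from rackx -0.000921223700994872
over tab +y side hi/lo [-12.9 -62.7 122.6] head3 [40.3 -0.9 -2.9]
```

View pics/s27.png

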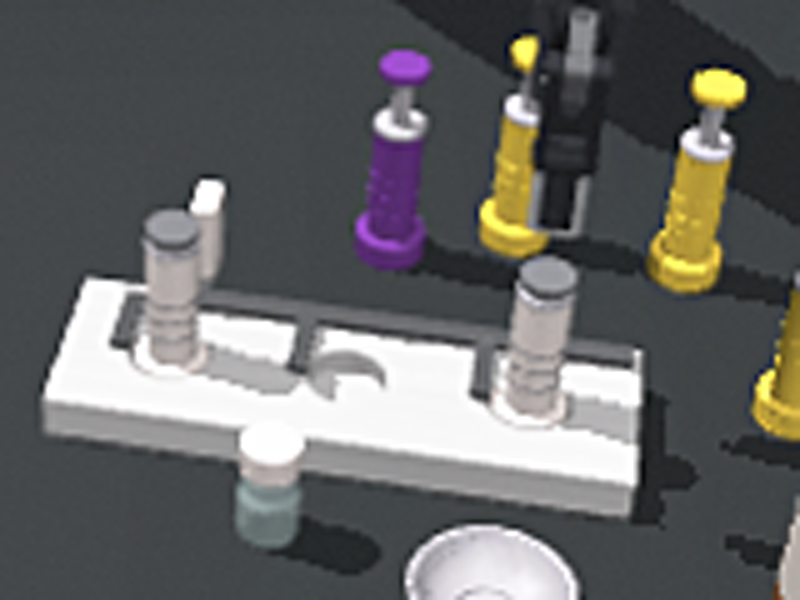

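View pics/t27.png

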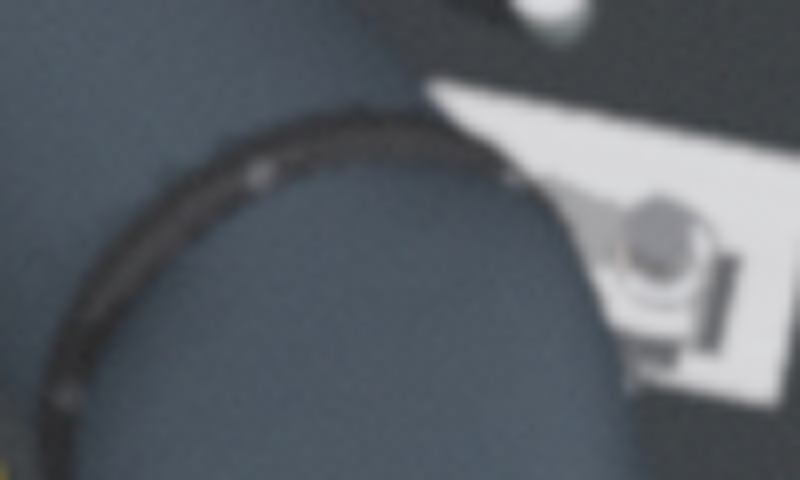

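Request:
{"op": "jog_arm", "data": {
  "xyz": [
    [-13,-10,20],
    [-13,-25,50],
    [-13,-40,80],
    [-13,-55,110],
    [-13,-62,124],
    [-13,-62,124],
    [25,-62,124],
    [60,-62,124],
    [92,-62,124],
    [96,-62,124],
    [96,-62,124]
  ],
  "yaw": [0,0,0,0,0,0,0,0,0,0,0],
  "claw": 1
}}

```text
time_s: 28.82
tool_pos: [0.469, 0.0997, 0.0385]
ee_rot: [-0.54, -0.456, 0.543, -0.454]
ft_force: [1.3, -0.2, 0.5]
finger_gap: 0.0002
```

Request:
{"op": "jog_arm", "data": {
  "xyz": [
    [0,0,8],
    [0,0,14],
    [0,0,20],
    [0,0,26],
    [0,0,31],
    [0,0,31]
  ],
  "yaw": [0,0,0,0,0,0]
}}

```text
time_s: 29.32
tool_pos: [0.4655, 0.0677, 0.041]
ee_rot: [0.542, 0.454, -0.542, 0.455]
ft_force: [0.2, 0.3, -0.2]
finger_gap: -0.0003
```

Run:
```python
from h import *
show()
s=status.state();d=s["tool_pos"]-C;print(d@RX,d@RY,"F along y",s["ft_force"]@RY)
a=read_camera("scene");crop("scene",285,150,160,120,5,"pics/s28.png",a)
```

```text
29.3167 [0.4655 0.0677 0.041 ] [ 0.2   0.29 -0.2 ] -0.0002969077002776031
[[ 0.001  0.985 -0.175]
 [-0.    -0.175 -0.985]
 [-1.     0.001  0.   ]]
jaw angle from rackx -0.0021379773686666104
-0.061385458160767646 -0.07370527602427052 F along y 0.3199061516777678
```

View pics/s28.png

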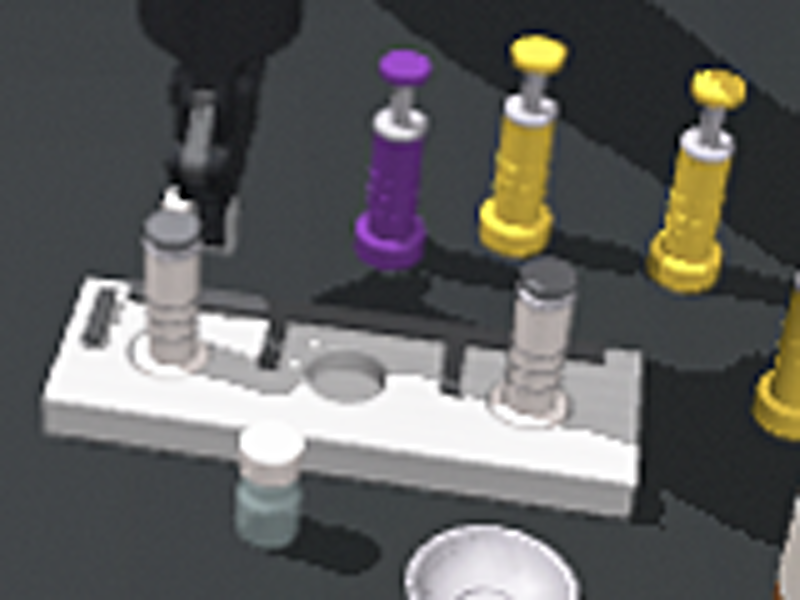

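Request:
{"op": "jog_arm", "data": {
  "xyz": [
    [0,0,-6],
    [-35,0,-6],
    [-75,0,-6],
    [-95,15,0],
    [-95,45,6],
    [-95,61,10],
    [-95,61,10],
    [-75,61,10],
    [-62,61,10],
    [-58,61,10],
    [-55,61,10],
    [-53,61,10],
    [-53,61,10]
  ],
  "yaw": [0,0,0,0,0,0,0,0,0,0,0,0,0]
}}

```text
time_s: 30.45
tool_pos: [0.5251, 0.05, 0.097]
ee_rot: [0.543, 0.454, -0.54, 0.456]
ft_force: [-8.2, -1.9, 41.6]
finger_gap: 0.0001
```

Request:
{"op": "jog_arm", "data": {
  "xyz": [
    [-20,0,0],
    [-40,0,-20],
    [-40,0,-60],
    [-40,0,-100],
    [-40,0,-140],
    [-40,0,-169],
    [-40,0,-169],
    [-40,0,-169],
    [-15,0,-169],
    [-6,0,-169],
    [-2,0,-169],
    [0,0,-169],
    [1,0,-169],
    [1,0,-169]
  ],
  "yaw": [0,0,0,0,0,0,0,0,0,0,0,0,0,0]
}}

```text
time_s: 31.62
tool_pos: [0.5547, 0.2149, 0.0971]
ee_rot: [0.544, 0.453, -0.54, 0.455]
ft_force: [-7.0, -5.1, 43.3]
finger_gap: 0.0003
```

Run:
```python
from h import *
show()
print(go(C-RX*.062-RY*.150+[0,0,.145]))
```

```text
31.6167 [0.5547 0.2149 0.0971] [-7.03 -5.12 43.29] 0.0003250749671258504
[[ 0.006  0.985 -0.175]
 [ 0.001 -0.175 -0.985]
 [-1.     0.006 -0.002]]
jaw angle from rackx -0.002215230091041881
[-48.8 -62.3 236.8]
```

Request:
{"op": "jog_arm", "data": {
  "xyz": [
    [-25,0,0],
    [-49,-5,20],
    [-49,-15,60],
    [-49,-25,100],
    [-49,-38,140],
    [-49,-50,180],
    [-49,-60,215],
    [-49,-62,227],
    [-49,-62,227],
    [-20,-62,227],
    [15,-62,227],
    [45,-62,227],
    [51,-62,227],
    [51,-62,227],
    [51,-62,227]
  ],
  "yaw": [0,0,0,0,0,0,0,0,0,0,0,0,0,0,0]
}}

```text
time_s: 32.87
tool_pos: [0.4527, 0.0027, 0.0419]
ee_rot: [-0.541, -0.455, 0.542, -0.455]
ft_force: [0.0, 0.4, 0.1]
finger_gap: 0.0001
```

Run:
```python
from h import *
show()
s=status.state();d=s["tool_pos"]-C;print(d@RX,d@RY)
crop("scene",285,150,160,120,5,"pics/s29.png")
```

```text
32.8667 [0.4527 0.0027 0.0419] [0.02 0.38 0.11] 5.510094650938861e-05
[[-0.     0.985 -0.173]
 [-0.    -0.173 -0.985]
 [-1.    -0.     0.   ]]
jaw angle from rackx 0.0001076187436288567
-0.06280763834289266 -0.1399193779852747
```

View pics/s29.png

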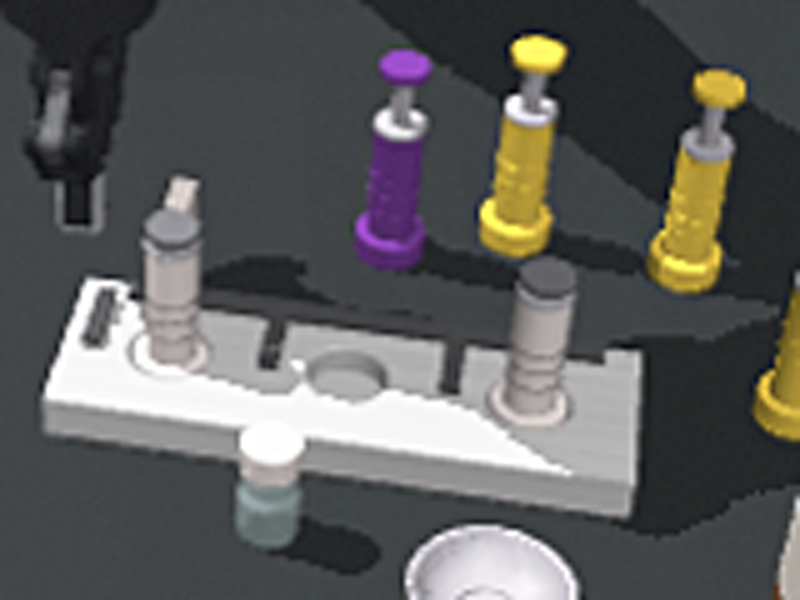

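Request:
{"op": "jog_arm", "data": {
  "xyz": [
    [0,0,-16],
    [0,0,-30],
    [0,0,-42],
    [0,0,-53],
    [0,0,-53],
    [0,0,-53],
    [0,0,-53]
  ],
  "yaw": [0,0,0,0,0,0,0]
}}

```text
time_s: 33.5
tool_pos: [0.4618, 0.0504, 0.043]
ee_rot: [-0.541, -0.452, 0.544, -0.455]
ft_force: [-1.1, -14.7, 9.1]
finger_gap: -0.0
```

Run:
```python
from h import *
s=status.state();d=s["tool_pos"]-C;print(s["time_s"],s["tool_pos"],d@RX,d@RY,"F",s["ft_force"]@RY)
a=read_camera("scene");crop("scene",285,150,160,120,5,"pics/s30.png",a)
f=lambda n:cv2.imread(f"pics/{n}.png",0)
def sh(a,b,x,y,w,h):
    t=f(a)[y:y+h,x:x+w];B=f(b)[y-15:y+h+15,x-15:x+w+15]
    r=cv2.matchTemplate(B,t,cv2.TM_CCOEFF_NORMED);_,m,_,l=cv2.minMaxLoc(r);return ((l[0]-15)/5,(l[1]-15)/5,round(float(m),3))
for r in("s20","s21"):print(r,"prong2",sh(r,"s30",285,310,45,70),"bar end",sh(r,"s30",600,335,60,40))
print("h3 vs s29",sh("s29","s30",510,250,80,50),"body1",sh("s29","s30",135,250,75,80))
```

```text
33.5 [0.46184453 0.05038078 0.04301458] -0.06200866417689479 -0.09139599555512799 F -14.677049286122209
s20 prong2 (-0.2, 0.0, 0.994) bar end (0.0, 0.0, 0.996)
s21 prong2 (0.0, -0.2, 0.9) bar end (0.2, -0.2, 0.903)
h3 vs s29 (0.6, 0.0, 0.972) body1 (0.0, 0.2, 0.528)
```

View pics/s30.png

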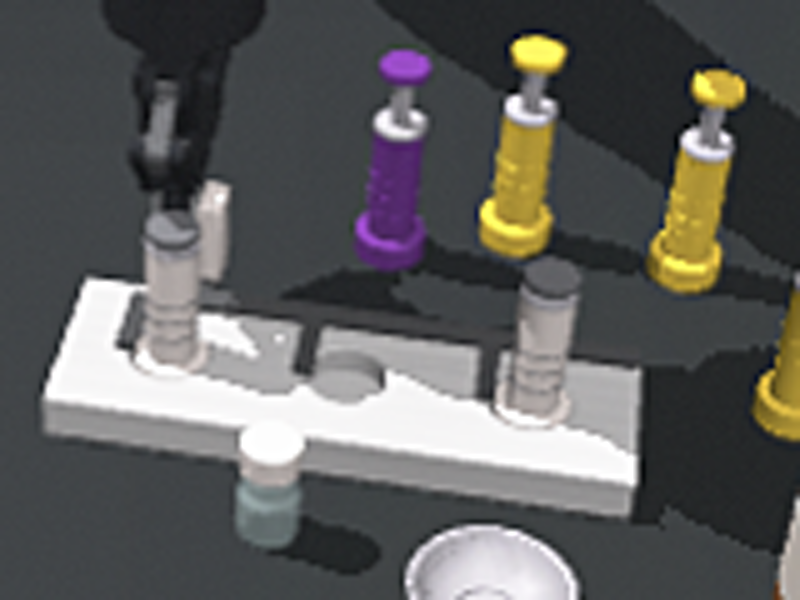

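It stopped at the same place (-0.0914), so I need to know whether that is the true end. I'll grip the tab itself (24 mm fits the jaws) and measure the slide's travel from its open stop to here; it should be 30 mm.

Request:
{"op": "jog_arm", "data": {
  "xyz": [
    [0,0,10],
    [-30,0,10],
    [-65,0,10],
    [-65,0,-16],
    [-65,0,-16],
    [-65,0,-16]
  ],
  "yaw": [0,0,0,0,0,0],
  "claw": 0
}}

```text
time_s: 34.05
tool_pos: [0.4653, 0.0714, 0.1079]
ee_rot: [0.542, 0.455, -0.54, 0.455]
ft_force: [0.4, -0.1, -0.9]
finger_gap: 0.0426
```

Run:
```python
from h import *
show()
print(go(C-RX*.062-RY*.0750+[0,0,.046]))
```

```text
34.05 [0.4653 0.0714 0.1079] [ 0.44 -0.12 -0.94] 0.0425626400623244
[[ 0.003  0.985 -0.172]
 [ 0.001 -0.172 -0.985]
 [-1.     0.003 -0.002]]
jaw angle from rackx 0.001071405774519446
[61.9  0.   5. ]
```

Request:
{"op": "jog_arm", "data": {
  "xyz": [
    [20,0,5],
    [45,0,5],
    [60,0,5],
    [62,0,5],
    [62,0,5]
  ],
  "yaw": [0,0,0,0,0]
}}

```text
time_s: 34.47
tool_pos: [0.4626, 0.0649, 0.0437]
ee_rot: [-0.541, -0.455, 0.542, -0.454]
ft_force: [0.4, -0.4, 0.3]
finger_gap: 0.0429
```

Request:
{"op": "jog_arm", "data": {
  "xyz": [
    [0,0,0],
    [0,0,0],
    [0,0,0],
    [0,0,0],
    [0,0,0]
  ],
  "yaw": [0,0,0,0,0],
  "claw": 1,
  "squeeze": 60
}}

```text
time_s: 34.88
tool_pos: [0.4647, 0.0651, 0.0452]
ee_rot: [0.542, 0.454, -0.541, 0.455]
ft_force: [2.9, -2.1, 7.6]
finger_gap: 0.0229
```

Run:
```python
from h import *
show()
s=status.state();d=s["tool_pos"]-C;print(d@RX,d@RY)
crop("scene",285,150,160,120,5,"pics/s31.png")
```

```text
34.8833 [0.4647 0.0651 0.0452] [ 2.94 -2.06  7.65] 0.02294365805643764
[[ 0.002  0.985 -0.174]
 [ 0.    -0.174 -0.985]
 [-1.     0.002 -0.001]]
jaw angle from rackx -0.0011206098242003693
-0.061755910315850586 -0.07638243242380098
```

View pics/s31.png

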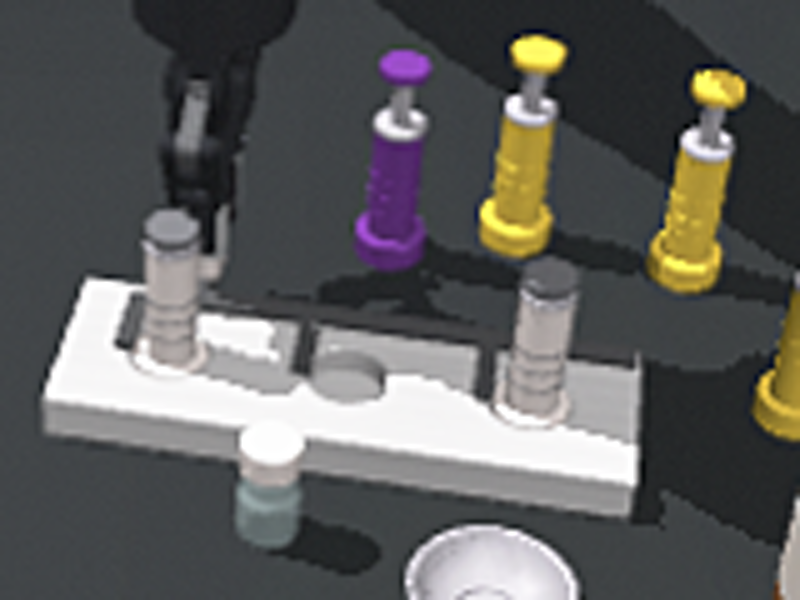

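Request:
{"op": "jog_arm", "data": {
  "xyz": [
    [0,0,-2],
    [0,0,-4],
    [0,0,-6],
    [0,0,-6]
  ],
  "yaw": [0,0,0,0]
}}

```text
time_s: 35.27
tool_pos: [0.4647, 0.0661, 0.0452]
ee_rot: [-0.541, -0.452, 0.544, -0.455]
ft_force: [2.6, -19.8, 14.4]
finger_gap: 0.0227
```

Request:
{"op": "jog_arm", "data": {
  "xyz": [
    [0,0,6],
    [0,0,14],
    [0,0,22],
    [0,0,28],
    [0,0,31],
    [0,0,34],
    [0,0,36],
    [0,0,38],
    [0,0,40],
    [0,0,40]
  ],
  "yaw": [0,0,0,0,0,0,0,0,0,0]
}}

```text
time_s: 36.1
tool_pos: [0.4598, 0.037, 0.0452]
ee_rot: [0.544, 0.456, -0.538, 0.455]
ft_force: [2.9, 18.2, 3.0]
finger_gap: 0.0225
```

Run:
```python
from h import *
show()
for p in([.4647,.0651],):print(p)
s=status.state();d=s["tool_pos"]-C;print(d@RX,d@RY,s["ft_force"]@RY)
```

```text
36.1 [0.4598 0.037  0.0452] [ 2.91 18.25  3.03] 0.022512037665284527
[[ 0.005  0.986 -0.169]
 [ 0.007 -0.169 -0.986]
 [-1.     0.004 -0.008]]
jaw angle from rackx 0.0035255943809286705
[0.4647, 0.0651]
-0.06170345391705442 -0.10492714676169694 18.478505426810525
```

Travel between the two stops, gripping the tab, is about 29.5 mm plus a few tenths for compliance. That matches the stated 0.030, so the earlier stop was in effect the end of travel. I'm pushing fully across again with the tab held.

Request:
{"op": "jog_arm", "data": {
  "xyz": [
    [0,0,-8],
    [0,0,-16],
    [0,0,-24],
    [0,0,-30],
    [0,0,-35],
    [0,0,-40],
    [0,0,-44],
    [0,0,-46],
    [0,0,-46],
    [0,0,-46]
  ],
  "yaw": [0,0,0,0,0,0,0,0,0,0]
}}

```text
time_s: 36.93
tool_pos: [0.4646, 0.0666, 0.0451]
ee_rot: [-0.54, -0.449, 0.547, -0.455]
ft_force: [1.9, -35.9, 23.1]
finger_gap: 0.0228
```

Run:
```python
from h import *
show()
s=status.state();d=s["tool_pos"]-C;print(d@RX,d@RY,s["ft_force"]@RY)
crop("scene",285,150,160,120,5,"pics/s32.png")
```

```text
36.9333 [0.4646 0.0666 0.0451] [  1.94 -35.91  23.12] 0.022842282923798526
[[-0.003  0.983 -0.182]
 [-0.013 -0.182 -0.983]
 [-1.    -0.001  0.014]]
jaw angle from rackx -0.009048366704959981
-0.06208191587652933 -0.07492409949671029 -35.04110835001779
```

View pics/s32.png

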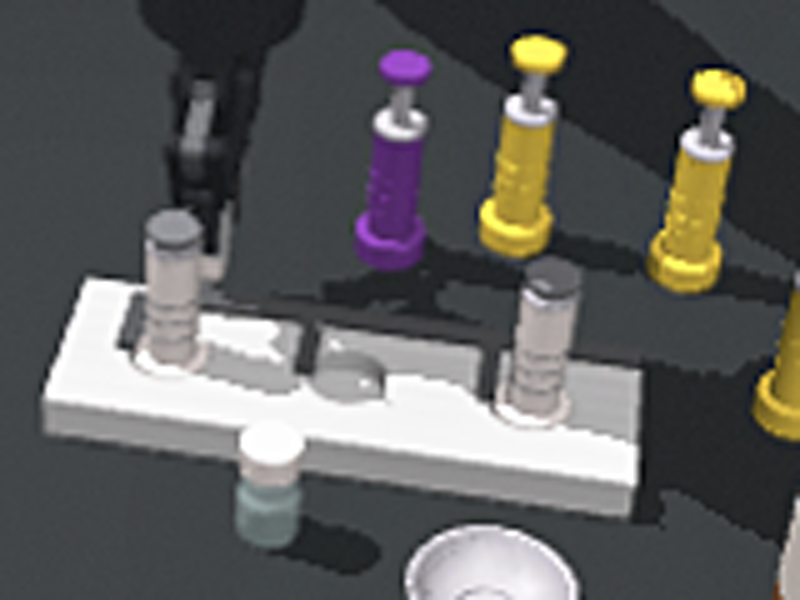

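Under 35 N the tab's travel between stops measures 30.0 mm, so the slide is fully across. I'm relaxing, releasing and lifting away.

Request:
{"op": "jog_arm", "data": {
  "xyz": [
    [0,0,4],
    [0,0,8],
    [0,0,8]
  ],
  "yaw": [0,0,0]
}}

```text
time_s: 37.23
tool_pos: [0.4647, 0.0657, 0.0452]
ee_rot: [-0.542, -0.453, 0.543, -0.455]
ft_force: [3.5, -12.9, 12.2]
finger_gap: 0.0227
```

Request:
{"op": "jog_arm", "data": {
  "xyz": [
    [0,0,0],
    [0,0,0],
    [0,0,0],
    [0,0,0],
    [-25,0,0],
    [-60,0,0],
    [-100,0,0],
    [-140,0,0],
    [-150,0,30],
    [-150,0,70],
    [-150,0,110],
    [-150,0,150],
    [-150,0,190],
    [-150,0,190],
    [-150,0,190]
  ],
  "yaw": [0,0,0,0,0,0,0,0,0,0,0,0,0,0,0],
  "claw": 0
}}

```text
time_s: 38.48
tool_pos: [0.4306, -0.1199, 0.1941]
ee_rot: [-0.542, -0.453, 0.543, -0.453]
ft_force: [0.5, 1.3, 0.6]
finger_gap: 0.0427
```

Run:
```python
from h import *
show()
a=read_camera("scene");b=read_camera("top")
crop("scene",285,150,160,120,5,"pics/s33.png",a);crop("top",225,195,100,60,8,"pics/t33.png",b);cv2.imwrite("pics/s34.png",a)
f=lambda n:cv2.imread(f"pics/{n}.png",0)
def sh(a,b,x,y,w,h):
    t=f(a)[y:y+h,x:x+w];B=f(b)[y-15:y+h+15,x-15:x+w+15]
    r=cv2.matchTemplate(B,t,cv2.TM_CCOEFF_NORMED);_,m,_,l=cv2.minMaxLoc(r);return ((l[0]-15)/5,(l[1]-15)/5,round(float(m),3))
print("vs s21 tab",sh("s21","s33",185,170,55,80),"prong2",sh("s21","s33",285,310,45,70),"h3",sh("s21","s33",510,250,80,50),"b1",sh("s21","s33",130,205,70,170))
```

```text
38.4833 [ 0.4306 -0.1199  0.1941] [0.47 1.3  0.57] 0.04271140129310064
[[-0.001  0.984 -0.178]
 [-0.    -0.178 -0.984]
 [-1.    -0.001  0.   ]]
jaw angle from rackx -0.0052866933533674
vs s21 tab (0.2, 0.0, 0.958) prong2 (-0.4, -0.4, 0.905) h3 (0.2, 0.0, 0.896) b1 (0.0, 0.0, 0.887)
```

View pics/s33.png

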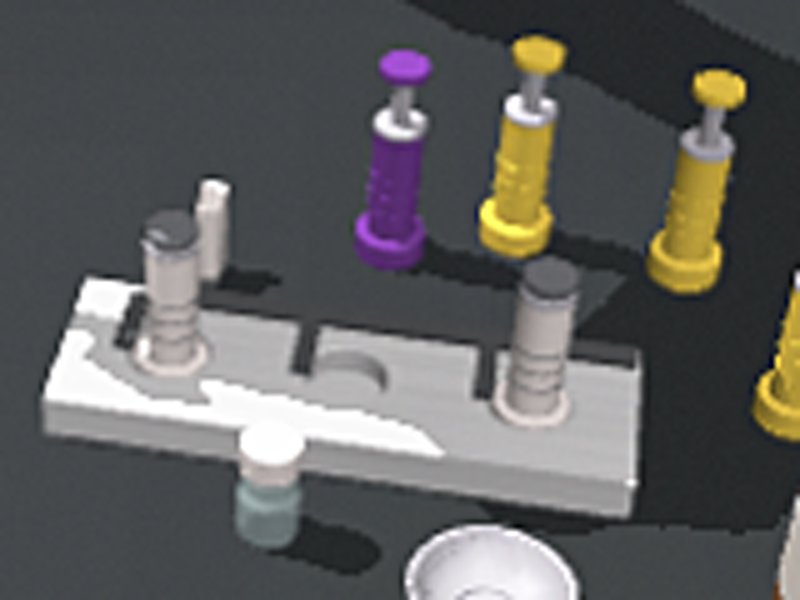

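View pics/s34.png

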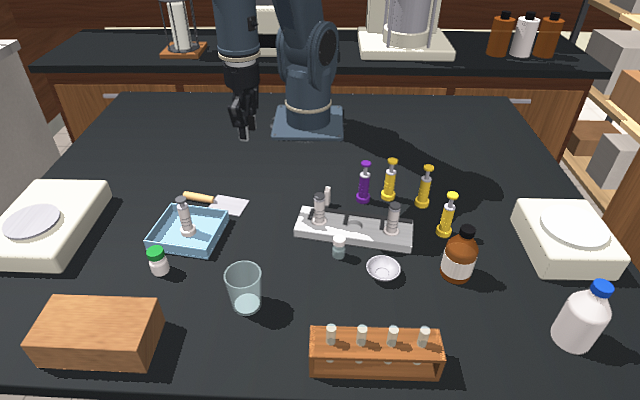

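View pics/t33.png

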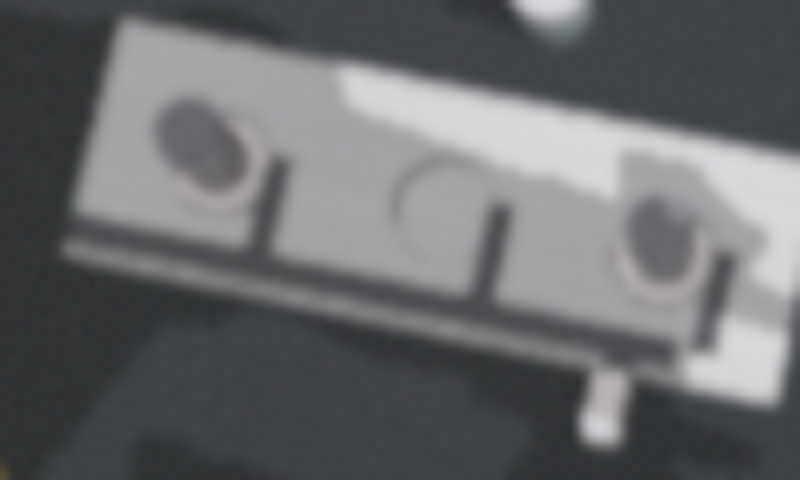

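The final pictures show both good barrels in their wells with heads down, the tab across at its stop, the reject barrel upright in the tray at (185,217), and the bystanders unmoved. Handing in.

Run:
```python
from plant import job,status
print(job.hand_in(),status.state()["time_s"])
```

```text
the job is handed in; nothing more can be done
the job is handed in; nothing more can be done
```

The job is handed in at about 38.5 s, with all three steps done, but my check of whether the slide really holds the good barrels down did not pass.

- **Plungers:** The two outer plungers are fully home, with the head at z about 0.097. The middle one stopped dead at 0.109 under 28 N, so it was the barrel that sticks.
- **Reject barrel:** I moved the middle barrel to the blue tray. It stands upright there in the last picture.
- **Slide:** I pushed the tab to its stop. Holding the tab and moving it stop to stop, I measured 29.5 mm of travel at about 20 N and 30.0 mm at 35 N, against the 30 mm given.
- **Bystanders:** In the last picture they look to be where they started.

**Lock check:** After the first lock push I tugged the +y barrel, and it lifted about 7 mm freely. The prongs seemed to press against the sides of the feet, nudging both barrels about 2 mm in their wells, instead of lying clearly over them.

I set that barrel back, drew the slide back, pressed both heads down again and pushed the slide across again. It stopped at the same place each time, which matches full travel. I did not repeat the tug, so I can't confirm that the prongs overlap the feet.

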